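# Square up a row of card boxes on the archive's alignment board

## Task

First turn the knob on the sloping grey block until the pointer on the end of the metal back rail stands level with the mark on the little clip beside it. Then slide the three old card boxes over the white board into a straight, even row: each with a short end against the rail, square to it and centred on one of the rail's three tabs, one box per tab, without pushing the rail off its mark. The box bottoms are weak, so do not lift or tip the boxes, and leave the brush, the jar and the tied bundle where they are.

Things in the scene. Friction and masses are not known exactly. Their poses are not given: they have to be found in the camera images.
- board: Fixed white board, 12 mm thick, on the table. Origin at table height; the board reaches 200 mm to the robot (-x), 160 mm away (+x), 190 mm right (-y), 285 mm left (+y). x points away from the robot, square to the rail; y runs along the rail, z up. A grey block 75 mm square with a sloping face, 64 mm high at its middle, stands at its left edge.
- box_1: One of three alike closed cardboard card boxes, 85 mm (own x) by 60 mm (own y) by 50 mm high, about 0.2 kg, loose on the board, long side roughly square to the rail. Origin at the centre of the underside, z up. They may go to any tab; either short end may be at the rail.
- box_2: Second card box, same as box_1.
- box_3: Third card box, same as box_1.
- tab_1 (a point): Point on the rail's near face, at the board's top, under the right-hand (-y) tab; axes as the board's: a box in place has its centre 42.5 mm to -x. Rail: aluminium bar along y, 16 mm thick, 31 mm high, moved along x by the knob only, reaching 60 mm right of this and 80 mm left of tab_3. Tabs: nubs 8 mm wide, 10 mm high, 95 mm apart, with a dark line down the face.
- tab_2 (a point): Same, below the middle tab.
- tab_3 (a point): Same, below the left-hand (+y) tab.
- pointer (a point): Middle of the tip of the thin dark pointer bar (4 mm wide, 26 mm long, along y) on the rail's left (+y) end, 29 mm over the board; moves with the rail.
- mark (a point): Right-hand (-y) end of the dark line (4 mm wide, 27 mm long, along y) on top of the small aluminium clip fixed just left of the pointer, 29 mm over the board. Axes as the board's. The pointer is level with it when both have the same x in the board's frame.
- knob (a joint): Angle of the black knob (rad), growing clockwise as seen looking at its face; range -1.25 to 1.25. Each rad clockwise moves the rail and pointer 10 mm away from the robot (board +x); anticlockwise brings it back. It is stiff (about 0.15 N m) and stays where it is left.
- knob_grip (a point): Point on the knob's axis, 30 mm off the sloping face. z points out of the face (40 degrees from vertical, leaning towards the robot, board -x); x runs along the grip bar and turns with the knob. The bar is 38 mm long, 12 mm thick (its y), from 8 to 34 mm off the face, on a disc of radius 20 mm.
- bundle: Bystander: tied bundle of old papers, about 150 x 110 x 42 mm, origin at the centre of the underside.
- brush: Bystander: dusting brush lying on the table, origin at its underside.
- jar: Bystander: closed glass jar, 60 mm across, 85 mm high, origin at the centre of the underside.
There are look-alikes about, which are no part of the job. What is shaped like the box_1 but black is not meant. What is shaped like the box_3 but pink is not meant.

How it is judged:
By the outcome, as a careful person would: the job done as asked, in the order asked, and still so for the second after the job is handed in, with the robot touching nothing.
It also fails if it takes over 72 s, if anything falls off the work surface, if the arm or the gripper's body presses on something with over 40 N, if the wrist force passes 120 N, or if a joint passes its speed limit or range.

## Robot

A 6-joint arm with a two-finger parallel gripper is mounted at the origin on the work surface. World frame = base frame: x ahead of the robot, y to its left, z up, the work surface at z = 0. Lengths are in m, angles in degrees, forces in N, time in s.
With the tool pointing down it reaches from about 0.375 to 0.9 m from the base axis. Payload 3.1 kg.
Tool frame: the origin (TCP) lies between the finger pads; the fingertips stand 11 mm ahead of it and the grasp point (between the pads) lies 8 mm behind it; z points along the fingers, y is the line along which they close (so a half turn about z gives the same grasp; the last joint's range is limited). The gripper opens to 87 mm and grips with 3 to 60 N. Pads are 19 mm wide; open, the fingers measure 117 mm over their backs; the gripper's body (75 mm by 190 mm) begins 51 mm behind the grasp point.
Start: joints at [53.772, 30.224, 82.088, -0, 67.689, -10.227], TCP at [0.274, 0.562, 0.234] pointing down, gripper open.
Joint ranges: [-176.69, 176.69], [-43.24, 126.21], [12.49, 139.97], [-82, 262], [0, 151.66], [-163.58, 163.58]. Speed limits (degrees/s): [159.86, 159.86, 180, 180, 180, 180].

## Interface

Orientations are given as a 3x3 rotation matrix whose columns are the frame's x, y, z axes.
In Python, from rig import bot, viewer, workorder, models gives the robot as it stands.
- The arm moves only by the shell command python3 -m jog 'ROWS'. ROWS is JSON, a list of rows, each a list of 7 numbers: the opening, from 0 (shut) to 1 (fully open), then the shift along the tool's x, y, z in m, then the turn, a rotation vector about the tool's x, y, z in degrees. In form: [[claw, x, y, z, ax, ay, az], ...]. A call has 1 to 20 rows; each row is the pose to reach, as a shift and turn from the pose commanded when the call began, along the tool's axes at that moment; what a row does not reach only later rows make up. A row lasts 1/8 s, in which the tool goes at most 62.5 mm and 10.7 degrees, less where a joint would pass 70% of its speed; a pose out of reach is approached as far as the arm can. A call with a gripper value outside its range is refused whole. The fingers move at their own pace and stop on an object; the grip force is fixed at half the most. Time passes only in rows, so rows that repeat a pose let the fingers close. It gives the time, the measured TCP pose, the force, the opening and the grip force at its end, in the units of the state.
- bot.read_state(): the state, without advancing time (a new reading comes with each control period).
- viewer.capture(name): name is "scene" or "top" or "wrist"; returns (picture, depth): 400x640x3 uint8, blue, green, red; 400x640 float32, m along the optical axis (not along the pixel's ray), 0 where there is no reading.
- viewer.camera_info(name): a dict with "fx", "fy", "cx", "cy" (pixels), "world_to_cam" (4x4, takes a point from world to camera coordinates). Camera axes: x right, y down, z forward; pixel columns grow to the right and rows downward; lengths in m; the calibration is good to about 2 mm. A picture is of the moment at which its call begins: read the wrist's pose just before it. camera_info takes no time and is no camera call; for the wrist camera it gives the pose at the moment of the call.
- workorder.hand_in(): hands the job in; it is judged then, once.
Trained networks look in the newest picture that a camera, given by its name, has taken for a name from the list of things; names that differ only in an ending like _2 or _b are one class to them, and where a whole thing is asked for, a point or a joint stands for the part that bears it (a point fixed in the world has none). Each returns a list of dicts, best first, with "p" (0 to 1); they miss things now and then, are a little off and sometimes report something else, mostly with a low value. They report only what shows in the picture. A call takes as long as a camera call. They do not tell look-alikes from the thing itself.
- models.outline_of(camera, thing): "mask" (400x640 bool, what is visible of it).
- models.tip_of(camera, thing): "xyz" ([x, y, z] in m, in world coordinates, good to about 4 mm: a listed point, or the origin of a listed thing).
The state is a dict: "time_s": time; "joint_positions": joint angles; "qvel": joint speeds; "tau": joint torques, N m; "position": TCP position; "tcp_rot": TCP orientation; "force": force on the tool from outside, world axes, zero at the start; "moment": the same for the moment, N m; "opening": opening from 0.0 (shut) to 1.0 (fully open); "grasp_force": force on a finger pad.
Only numpy, scipy, OpenCV 4.12 (cv2) and the standard library are available. Lean on these libraries where they do the work, as an engineer would, in place of code of your own. Each camera call takes 0.05 s, during which the arm holds its last target. There are 200 camera calls.

## Working session

There is one attempt and no reset: what is moved stays moved. The work goes in short steps, Python scripts to look and compute and a shell command to move; the robot and the scene stay as the last step left them, time stands still between calls to the robot, and variables do not carry over. Pictures are saved under pics/ and viewed, at most 10 in all, crops included, and the job is handed in when it is done.

```bash
ls; mkdir -p pics; python3 - <<'E'
from rig import bot, viewer, models
import cv2,numpy as np
for n in("top","scene"):
    p,d=viewer.capture(n); cv2.imwrite(f"pics/{n}0.png",p); np.save(f"{n}0.npy",d)
    ci=viewer.camera_info(n); print(n,ci["fx"],np.round(np.linalg.inv(ci["world_to_cam"]),3).tolist())
    for t in("board","box_1","tab_1","pointer","mark","knob_grip","bundle","brush","jar"):
        print(t,[(round(r["p"],2),np.round(r["xyz"],4).tolist()) for r in models.tip_of(n,t)])
print(bot.read_state())
E
```

```text
pics
top 476.7277271275833 [[-0.027, -0.998, 0.052, 0.401], [-1.0, 0.027, 0.005, 0.023], [-0.007, -0.052, -0.999, 1.628], [0.0, 0.0, 0.0, 1.0]]
board [(0.95, [0.569, 0.0043, -0.0043])]
box_1 [(0.88, [0.2808, 0.2731, 0.0027]), (0.86, [0.4641, -0.1257, 0.0124]), (0.73, [0.5098, 0.1425, 0.0139]), (0.73, [0.5465, -0.2674, 0.0004]), (0.69, [0.6968, 0.1963, 0.0408]), (0.57, [0.4645, 0.0152, 0.0159])]
tab_1 [(0.95, [0.6622, -0.004, 0.0132]), (0.92, [0.6693, 0.0926, 0.0086]), (0.66, [0.6503, -0.0989, 0.0109])]
pointer [(0.97, [0.6787, 0.1926, 0.0389])]
mark [(0.6, [0.7026, 0.196, 0.0418])]
knob_grip [(0.57, [0.6988, 0.1968, 0.042]), (0.54, [0.568, 0.241, 0.0871])]
bundle []
brush [(0.84, [0.3819, -0.3988, 0.0003])]
jar [(0.68, [0.5669, 0.436, -0.0054])]
scene 420.4492643105988 [[-0.441, 0.544, -0.714, 1.355], [0.897, 0.28, -0.341, 0.422], [0.014, -0.791, -0.611, 0.811], [0.0, 0.0, 0.0, 1.0]]
board [(0.63, [0.5619, 0.0066, -0.0038])]
box_1 [(0.96, [0.5144, 0.1415, 0.014]), (0.88, [0.2837, 0.2711, 0.0025]), (0.75, [0.5483, -0.2641, 0.001]), (0.71, [0.4684, -0.1212, 0.0121]), (0.66, [0.4654, 0.
[... 474 characters left out ...]
.51513804e-03,
        6.76878494e+01, -1.02251961e+01]), 'qvel': array([-0.00235629,  0.01224337,  0.0524348 , -0.09939551, -0.05503291,
       -0.07649896]), 'tau': array([ 1.15406485e-03, -4.40019929e+01, -1.76995343e+01,  6.35032123e-02,
        5.03629132e-02, -1.62467296e-05]), 'position': array([0.27394351, 0.56174283, 0.23354148]), 'tcp_rot': array([[-8.98787500e-01,  4.38384568e-01,  2.15895914e-05],
       [ 4.38384568e-01,  8.98787500e-01, -1.19263433e-05],
       [-2.46327798e-05, -1.25470454e-06, -1.00000000e+00]]), 'force': array([-0.65437145, -0.071114  , -0.02102595]), 'moment': array([ 0.00211887, -0.04296265,  0.00830715]), 'grasp_force': 0.0, 'opening': 1.0013109616714397}
```

```bash
python3 - <<'E'
import cv2
p=cv2.imread("pics/top0.png"); cv2.imwrite("pics/top0c.png",cv2.resize(p[60:360,170:570],None,fx=2,fy=2,interpolation=cv2.INTER_CUBIC))
E
```

```text
(no output)
```

View pics/top0c.png

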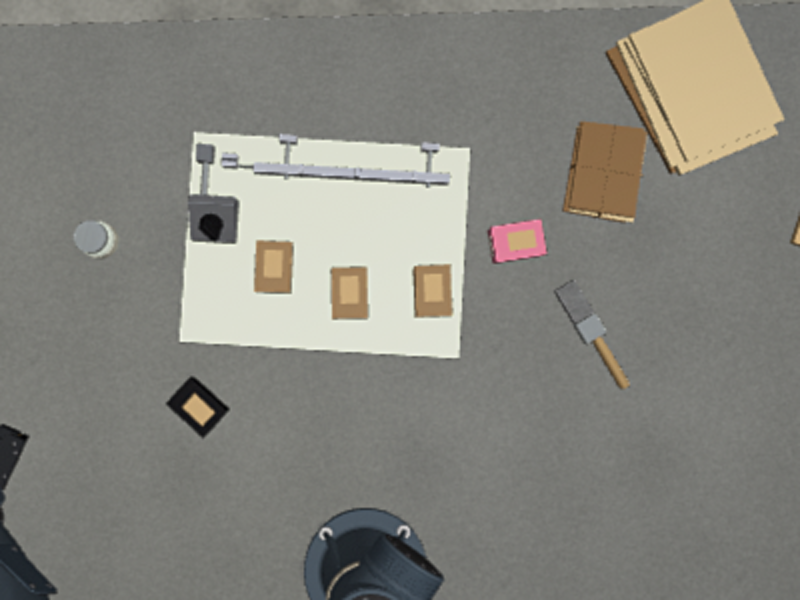

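View pics/scene0.png

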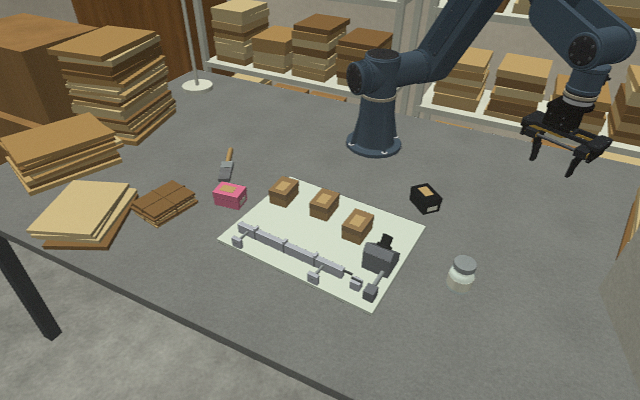

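The top crop has five box-shaped things. Brown boxes lie on the board at (273,266), (350,292) and (433,290). The pink one at (518,240) and the black one at (197,406) lie off the board. The three brown ones are the ones meant: cardboard colour, on the board, long side roughly square to the rail. The enlarged crop above confirms it.

```bash
cat > h.py <<'E'
from rig import bot, viewer, models
import cv2,numpy as np
from scipy.spatial.transform import Rotation as R
np.set_printoptions(suppress=True,precision=4)
def rows(pos,rot):
    s=bot.read_state(); T=s["tcp_rot"]
    sh=T.T@(np.array(pos)-s["position"]); rv=R.from_matrix(T.T@rot).as_rotvec(degrees=True)
    return np.round(sh,4),np.round(rv,2)
def down(yaw): # tool x at heading yaw (deg), pointing down
    a=np.radians(yaw); x=np.array([np.cos(a),np.sin(a),0]); z=np.array([0,0,-1.]); return np.c_[x,np.cross(z,x),z]
def pix2plane(ci,uv,z):
    M=np.linalg.inv(ci["world_to_cam"]); uv=np.atleast_2d(uv).astype(float)
    d=np.c_[(uv[:,0]-ci["cx"])/ci["fx"],(uv[:,1]-ci["cy"])/ci["fy"],np.ones(len(uv))]@M[:3,:3].T
    o=M[:3,3]; return o+d*((z-o[2])/d[:,2])[:,None]
def proj(ci,P):
    P=np.atleast_2d(P); c=P@ci["world_to_cam"][:3,:3].T+ci["world_to_cam"][:3,3]
    return np.c_[ci["fx"]*c[:,0]/c[:,2]+ci["cx"],ci["fy"]*c[:,1]/c[:,2]+ci["cy"]]
E
python3 - <<'E'
from h import *
s=bot.read_state(); ci=viewer.camera_info("wrist")
M=np.linalg.inv(ci["world_to_cam"]); T=np.eye(4);T[:3,:3]=s["tcp_rot"];T[:3,3]=s["position"]
print(ci["fx"],ci["cx"],ci["cy"]);print(np.linalg.inv(T)@M)
# board yaw from outline
viewer.capture("top"); m=models.outline_of("top","board")[0]["mask"].astype(np.uint8)
c=max(cv2.findContours(m,0,2)[0],key=cv2.contourArea); r=cv2.minAreaRect(c); b=cv2.boxPoints(r)
print(pix2plane(viewer.camera_info("top"),b,0.012), r)
print(rows([0.55,0.08,0.33],down(0)),rows([0.55,0.08,0.33],down(180)))
E
```

```text
282.2701070899868 318.3037471446163 196.34360640136478
[[-0.     -0.9549 -0.2971  0.0812]
 [ 1.     -0.0001  0.0004 -0.0008]
 [-0.0005 -0.2971  0.9549 -0.1507]
 [ 0.      0.      0.      1.    ]]
[[ 0.3903  0.3089  0.012 ]
 [ 0.757   0.2812  0.012 ]
 [ 0.7154 -0.2023  0.012 ]
 [ 0.3502 -0.1691  0.012 ]] ((332.0231628417969, 181.84417724609375), (141.79727172851562, 107.56739044189453), 3.2704882621765137)
(array([-0.4593, -0.312 , -0.0964]), array([  0.,   0., 154.])) (array([-0.4593, -0.312 , -0.0964]), array([ -0.,   0., -26.]))
```

```bash
python3 - <<'E'
from h import *
print(rows([0.50,0.17,0.20],down(176)))
E
```

```text
(array([-0.3749, -0.253 ,  0.0336]), array([ -0.,   0., -22.]))
```

```bash
python3 -m jog '[[0.6,-0.375,-0.253,0.034,0,0,-22],[0.6,-0.375,-0.253,0.034,0,0,-22],[0.6,-0.375,-0.253,0.034,0,0,-22],[0.6,-0.375,-0.253,0.034,0,0,-22],[0.6,-0.375,-0.253,0.034,0,0,-22],[0.6,-0.375,-0.253,0.034,0,0,-22],[0.6,-0.375,-0.253,0.034,0,0,-22],[0.6,-0.375,-0.253,0.034,0,0,-22],[0.6,-0.375,-0.253,0.034,0,0,-22],[0.6,-0.375,-0.253,0.034,0,0,-22],[0.6,-0.375,-0.253,0.034,0,0,-22]]'
python3 - <<'E'
from h import *
s=bot.read_state();print(s["position"],s["tcp_rot"].tolist())
ci=viewer.camera_info("wrist");p,d=viewer.capture("wrist");cv2.imwrite("pics/w1.png",p);np.save("w1.npy",d);np.save("w1ci.npy",ci,allow_pickle=True)
for t in("box_1","tab_1","pointer","mark","knob_grip"):
    print(t,[(round(r["p"],2),np.round(r["xyz"],4).tolist(),proj(ci,r["xyz"])[0].round().tolist()) for r in models.tip_of("wrist",t)])
E
```

```text
time_s: 2.48
position: [0.4993, 0.1711, 0.1997]
tcp_rot: [[-0.998, 0.068, -0.0], [0.068, 0.998, 0.0], [0.0, 0.0, -1.0]]
force: [-0.3, -0.6, 0.1]
opening: 0.6
grasp_force: 0.0
[0.4993 0.1711 0.1997] [[-0.9976921391359456, 0.06789958342642469, -0.00020512644601444445], [0.06789954777041139, 0.9976921471144807, 0.00017606439395523231], [0.0002166077433599538, 0.00016173006891072398, -0.9999999634622343]]
box_1 [(0.88, [0.514, 0.1394, 0.0163], [294.0, 192.0]), (0.75, [0.4642, -0.1211, 0.0112], [77.0, 166.0]), (0.63, [0.4696, 0.019, 0.0109], [192.0, 162.0])]
tab_1 [(0.59, [0.6664, 0.0922, 0.0149], [271.0, 298.0])]
pointer [(0.81, [0.6838, 0.1942, 0.0419], [346.0, 318.0])]
mark [(0.67, [0.6952, 0.1941, 0.0385], [346.0, 323.0])]
knob_grip [(0.66, [0.5662, 0.2383, 0.0826], [387.0, 251.0])]
```

View pics/w1.png

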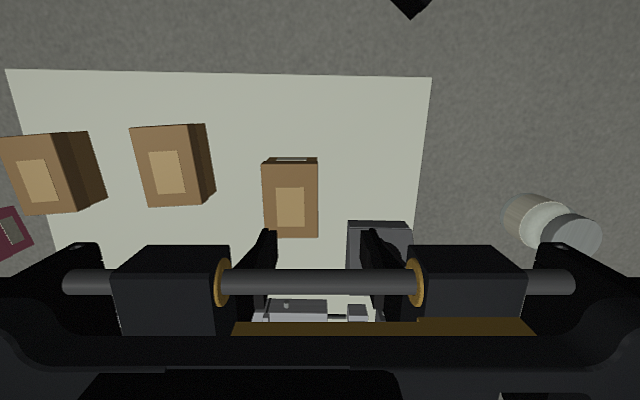

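The wrist view shows the three brown boxes at (290,198), (170,165) and (55,175). The gripper hides the rail and knob, so I'll turn the camera side towards them.

```bash
python3 -m jog '[[0.6,-0.135,-0.071,0.06,0,0,90],[0.6,-0.135,-0.071,0.06,0,0,90],[0.6,-0.135,-0.071,0.06,0,0,90],[0.6,-0.135,-0.071,0.06,0,0,90],[0.6,-0.135,-0.071,0.06,0,0,90],[0.6,-0.135,-0.071,0.06,0,0,90],[0.6,-0.135,-0.071,0.06,0,0,90],[0.6,-0.135,-0.071,0.06,0,0,90],[0.6,-0.135,-0.071,0.06,0,0,90],[0.6,-0.135,-0.071,0.06,0,0,90]]'
python3 - <<'E'
from h import *
s=bot.read_state();print(s["joint_positions"])
ci=viewer.camera_info("wrist");p,d=viewer.capture("wrist");cv2.imwrite("pics/w2.png",p);np.save("w2.npy",d);np.save("w2ci.npy",ci,allow_pickle=True)
for t in("box_1","tab_1","pointer","mark","knob_grip"):
    print(t,[(round(r["p"],2),np.round(r["xyz"],4).tolist(),proj(ci,r["xyz"])[0].round().tolist()) for r in models.tip_of("wrist",t)])
E
```

```text
time_s: 4.03
position: [0.6297, 0.0898, 0.1394]
tcp_rot: [[0.069, 0.998, -0.0], [0.998, -0.069, 0.0], [-0.0, -0.0, -1.0]]
force: [-0.4, -0.1, -0.2]
opening: 0.602
grasp_force: 0.0
[-1.9297 37.469  85.093  -0.0003 57.4521  2.0083]
box_1 [(0.69, [0.5138, 0.1405, 0.0159], [195.0, 150.0])]
tab_1 [(0.88, [0.6688, 0.0913, 0.0144], [356.0, 188.0]), (0.86, [0.6574, -0.0019, 0.0122], [348.0, 268.0])]
pointer [(0.64, [0.6837, 0.1956, 0.0408], [375.0, 72.0])]
mark [(0.67, [0.6925, 0.1933, 0.0376], [385.0, 75.0])]
knob_grip [(0.88, [0.5669, 0.2404, 0.0872], [200.0, -1.0])]
```

View pics/w2.png

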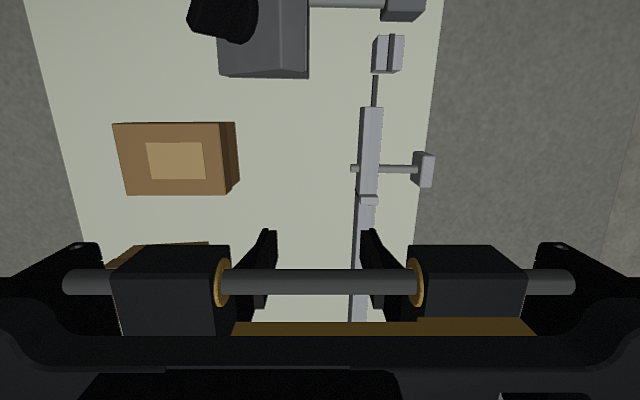

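The image shows the pointer tip at (375,74), the mark line on the clip at about (390,72) and the knob cut off at (222,10). I'll shift left to see the whole knob.

```bash
python3 -m jog '[[0.6,0.06,0,0,0,0,0],[0.6,0.085,-0.03,0,0,0,0],[0.6,0.085,-0.03,0,0,0,0],[0.6,0.085,-0.03,0,0,0,0]]'
python3 - <<'E'
from h import *
ci=viewer.camera_info("wrist");p,d=viewer.capture("wrist");cv2.imwrite("pics/w3.png",p);np.save("w3.npy",d);np.save("w3ci.npy",ci,allow_pickle=True)
for t in("pointer","mark","knob_grip"):
    print(t,[(round(r["p"],2),np.round(r["xyz"],4).tolist(),proj(ci,r["xyz"])[0].round().tolist()) for r in models.tip_of("wrist",t)])
cv2.imwrite("pics/w3c.png",cv2.resize(p[0:220,180:460],None,fx=2.7,fy=2.7,interpolation=cv2.INTER_CUBIC))
E
```

```text
time_s: 4.82
position: [0.6063, 0.1764, 0.1398]
tcp_rot: [[0.069, 0.998, 0.001], [0.998, -0.069, -0.0], [-0.0, 0.001, -1.0]]
force: [0.2, -0.3, -0.4]
opening: 0.6
grasp_force: 0.0
pointer [(0.66, [0.6845, 0.1923, 0.0416], [403.0, 178.0])]
mark [(0.65, [0.6939, 0.1927, 0.042], [413.0, 177.0])]
knob_grip [(0.62, [0.5688, 0.2407, 0.0856], [259.0, 137.0])]
```

View pics/w3c.png

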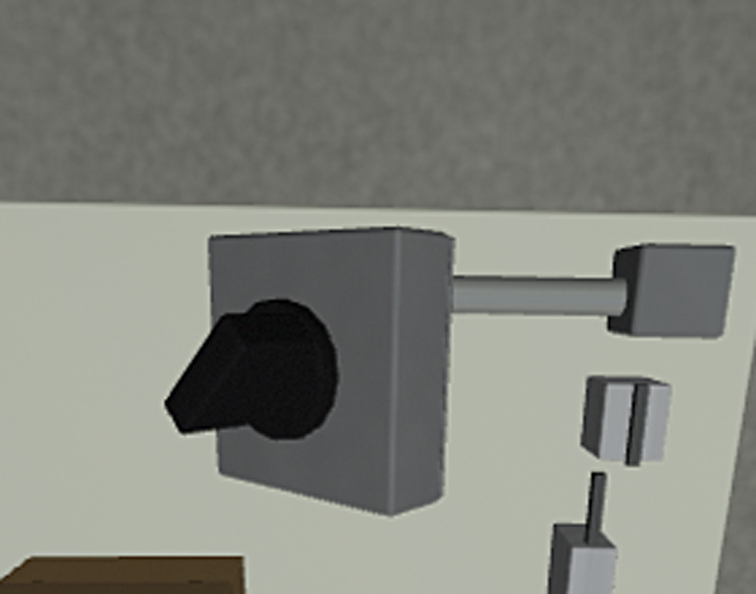

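```bash
cat >> h.py <<'E'
def L(n): return np.load(n+"ci.npy",allow_pickle=True).item()
E
python3 - <<'E'
from h import *
from scipy.optimize import least_squares
c3=L("w3");c2=L("w2")
def line(ci,img,a,b,z,n=60,w=8): # refine an edge by gradient maximum normal to the segment
    g=cv2.GaussianBlur(cv2.imread(img,0).astype(np.float32),(0,0),1.0);a=np.array(a,float);b=np.array(b,float);t=(b-a)/np.linalg.norm(b-a);nn=np.array([-t[1],t[0]])
    o=np.arange(-w,w+.01,.25);P=[]
    for k in np.linspace(.03,.97,n):
        q=a+(b-a)*k+o[:,None]*nn; v=cv2.remap(g,q[:,0].astype(np.float32),q[:,1].astype(np.float32),1).ravel(); P.append(q[np.argmax(abs(np.gradient(v)))])
    X=pix2plane(ci,np.array(P),z)[:,:2]
    vx,vy,x0,y0=cv2.fitLine(X.astype(np.float32),cv2.DIST_HUBER,0,.001,.001).ravel(); return np.degrees(np.arctan2(vy,vx)),x0,y0
print("left edge",line(c3,"pics/w3.png",(182,75.6),(455,80),.012))
print("far edge",line(c2,"pics/w2.png",(441,5),(410,240),.012))
print("rail near-top edge? ",line(c2,"pics/w2.png",(360,108),(357,160),.043,w=4))
S=lambda x,y:(180+(x+.5)/2.7-.5,(y+.5)/2.7-.5)
pm=pix2plane(c3,[S(599,474),S(633,465)],.041);print("ptr,mark",pm)
psi=np.radians(-4.8);B=R.from_euler('z',psi).as_matrix();print("board d",B.T@(pm[1]-pm[0]))
C=np.array([S(240,316),S(165,404),S(182,432),S(246,346)])
s4=np.sin(np.radians(40));c4=np.cos(np.radians(40));zk=B@[-s4,0,c4];e1=B@[0,1,0];e2=np.cross(zk,e1)
def f(p,full=False):
    x=np.cos(p[0])*e1+np.sin(p[0])*e2;y=np.cross(zk,x);G=p[1:4]
    return G,x,y
for o in (C[[0,3,2,1]],C):
  for th in np.arange(-180,180,30):
    def res(p):
        G,x,y=f(p);Q=[G+19e-3*a*x+6e-3*b*y+4e-3*zk for a,b in((1,1),(1,-1),(-1,-1),(-1,1))]
        return np.r_[(proj(c3,Q)-o).ravel(),(p[1:]-[.567,.2402,.086])/.004]
    r=least_squares(res,[np.radians(th),.567,.2402,.086])
    if r.cost<30:print(r.cost,np.degrees(r.x[0]),r.x[1:])
E
```

```text
left edge (np.float32(-4.842462), np.float32(0.62815225), np.float32(0.28290322))
far edge (np.float32(85.02025), np.float32(0.7400756), np.float32(0.16059844))
rail near-top edge?  (np.float32(84.69876), np.float32(0.6680887), np.float32(0.1449351))
ptr,mark [[0.6836 0.1946 0.041 ]
 [0.6949 0.1969 0.041 ]]
board d [ 0.011   0.0032 -0.    ]
15.876144017916463 -50.22765081828111 [0.5694 0.2393 0.0838]
15.876144017919021 -50.227651747151164 [0.5694 0.2393 0.0838]
15.876144017932226 -50.22764703019189 [0.5694 0.2393 0.0838]
15.876144017914829 -50.22765233138709 [0.5694 0.2393 0.0838]
15.876144017915449 -50.22765269479963 [0.5694 0.2393 0.0838]
15.876144017927816 -50.22765281429382 [0.5694 0.2393 0.0838]
15.87614401792459 -50.227654682553634 [0.5694 0.2393 0.0838]
15.876144017916097 -50.227651926277 [0.5694 0.2393 0.0838]
15.876144017915477 -50.22765190637203 [0.5694 0.2393 0.0838]
15.876144017919893 -50.22764877471656 [0.5694 0.2393 0.0838]
15.876144017916099 -50.22765087664892 [0.5694 0.2393 0.0838]
15.876144017916321 -50.22765044934689 [0.5694 0.2393 0.0838]
```

Pointer is 11.0 mm short, so the knob needs about 63° clockwise. Board yaw is −4.9° (consistent across three edges), and the heights match the given sizes. Next I'll check joint feasibility for the two grasp choices.

```bash
cat >> h.py <<'E'
psi=np.radians(-4.9);B=R.from_euler('z',psi).as_matrix();s4=np.sin(np.radians(40));c4=np.cos(np.radians(40))
zk=B@[-s4,0,c4];e1=B@[0,1,0];e2=np.cross(zk,e1);G=np.array([.568,.2398,.0855])
def ktool(th,flip=0):
    t=np.radians(th+180*flip);x=np.cos(t)*e1+np.sin(t)*e2;return np.c_[x,np.cross(-zk,x),-zk]
E
python3 - <<'E'
from h import *
def ik(p,T,Lw=.28,h=.297,L1=.4446,L2=.4338):
    w=p-T[:,2]*Lw;j1=np.arctan2(w[1],w[0]);r=np.hypot(w[0],w[1]);z=w[2]-h;D=np.hypot(r,z)
    el=np.arctan2(r,z);a=np.arccos((L1**2+D*D-L2**2)/(2*L1*D));j2=el-a;s=j2+np.pi-np.arccos((L1**2+L2**2-D*D)/(2*L1*L2))
    F=(R.from_euler('z',j1)*R.from_euler('y',s)).as_matrix();q=R.from_matrix(F.T@T).as_euler('ZYZ',degrees=True)
    return np.round(np.r_[np.degrees([j1,j2,s-j2]),q[0],q[1],q[2]-90],1)
st=bot.read_state();print(ik(st["position"],st["tcp_rot"]),st["joint_positions"])
for f in(0,1):
  for th in(-50,-80,-113):
    for off in(.06,-.007):print(f,th,off,ik(G+zk*off,ktool(th,f)))
for f in (0,1):
  print(rows(G+zk*.06,ktool(-50,f)),rows(G-zk*.007,ktool(-50,f)))
E
```

```text
[16.2 36.7 85.9 -0.  57.4 20.2] [ 6.0252 37.1341 85.8313 -0.0102 56.9895 10.1109]
0 -50 0.06 [  36.4   24.7  120.2  -83.9   25.3 -192.8]
0 -50 -0.007 [  32.9   33.6  115.5  -96.3   23.4 -182.4]
0 -80 0.06 [  36.4   24.7  120.2  -83.9   25.3 -162.8]
0 -80 -0.007 [  32.9   33.6  115.5  -96.3   23.4 -152.4]
0 -113 0.06 [  36.4   24.7  120.2  -83.9   25.3 -129.8]
0 -113 -0.007 [  32.9   33.6  115.5  -96.3   23.4 -119.4]
1 -50 0.06 [ 36.4  24.7 120.2 -83.9  25.3 -12.8]
1 -50 -0.007 [ 32.9  33.6 115.5 -96.3  23.4  -2.4]
1 -80 0.06 [ 36.4  24.7 120.2 -83.9  25.3  17.2]
1 -80 -0.007 [ 32.9  33.6 115.5 -96.3  23.4  27.6]
1 -113 0.06 [ 36.4  24.7 120.2 -83.9  25.3  50.2]
1 -113 -0.007 [ 32.9  33.6 115.5 -96.3  23.4  60.6]
(array([ 0.0618, -0.0817,  0.0081]), array([-37.51,  17.16,  48.69])) (array([ 0.0612, -0.0387,  0.0595]), array([-37.51,  17.16,  48.69]))
(array([ 0.0618, -0.0817,  0.0081]), array([ -20.57,  -44.96, -122.86])) (array([ 0.0612, -0.0387,  0.0595]), array([ -20.57,  -44.96, -122.86]))
```

```bash
cat >> h.py <<'E'
def ik(p,T,Lw=.28,hm=.017,L1=.439,L2=.4263,d=.111,s4_=1):
    h=hm+Lw;w=p-T[:,2]*Lw;r=np.hypot(w[0],w[1]);j1=np.arctan2(w[1],w[0])-np.arcsin(d/r);r=np.sqrt(r*r-d*d);z=w[2]-h;D=np.hypot(r,z)
    el=np.arctan2(r,z);a=np.arccos((L1**2+D*D-L2**2)/(2*L1*D));j2=el-a;s=j2+np.pi-np.arccos((L1**2+L2**2-D*D)/(2*L1*L2))
    F=(R.from_euler('z',j1)*R.from_euler('y',s)).as_matrix();q=R.from_matrix(F.T@T).as_euler('ZYZ',degrees=True)
    return np.round(np.r_[np.degrees([j1,j2,s-j2]),q[0],q[1],q[2]-90],1)
E
python3 - <<'E'
from h import *
st=bot.read_state();print(ik(st["position"],st["tcp_rot"]),st["joint_positions"])
for Lw in(.2,.28):
 for f in(0,1):
  for th in(-50,-113):
    for off in(.06,-.007):print(Lw,f,th,off,ik(G+zk*off,ktool(th,f),Lw))
E
```

```text
[ 6.  36.7 85.9 -0.  57.4 10.1] [ 6.0252 37.1341 85.8313 -0.0102 56.9895 10.1109]
0.2 0 -50 0.06 [  18.8   25.6  114.7  -82.1   15.1 -209.6]
0.2 0 -50 -0.007 [  16.8   34.5  109.7  -98.6   13.9 -194.2]
0.2 0 -113 0.06 [  18.8   25.6  114.7  -82.1   15.1 -146.6]
0.2 0 -113 -0.007 [  16.8   34.5  109.7  -98.6   13.9 -131.2]
0.2 1 -50 0.06 [ 18.8  25.6 114.7 -82.1  15.1 -29.6]
0.2 1 -50 -0.007 [ 16.8  34.5 109.7 -98.6  13.9 -14.2]
0.2 1 -113 0.06 [ 18.8  25.6 114.7 -82.1  15.1  33.4]
0.2 1 -113 -0.007 [ 16.8  34.5 109.7 -98.6  13.9  48.8]
0.28 0 -50 0.06 [  21.7   24.2  121.4  -98.1   16.9 -190.6]
0.28 0 -50 -0.007 [  19.2   33.4  116.5 -115.2   16.9 -174.8]
0.28 0 -113 0.06 [  21.7   24.2  121.4  -98.1   16.9 -127.6]
0.28 0 -113 -0.007 [  19.2   33.4  116.5 -115.2   16.9 -111.8]
0.28 1 -50 0.06 [ 21.7  24.2 121.4 -98.1  16.9 -10.6]
0.28 1 -50 -0.007 [  19.2   33.4  116.5 -115.2   16.9    5.2]
0.28 1 -113 0.06 [ 21.7  24.2 121.4 -98.1  16.9  52.4]
0.28 1 -113 -0.007 [  19.2   33.4  116.5 -115.2   16.9   68.2]
```

```bash
python3 - <<'E'
from h import *
print(rows(G+zk*.12,ktool(-50,1)),ik(G+zk*.12,ktool(-50,1)), ik(G+zk*.12,ktool(-50,1),.2))
E
python3 -m jog '[[0.7,0,0,-0.04,0,0,-10],[0.7,0.03,-0.06,-0.04,-3,-6,-20],[0.7,0.063,-0.12,-0.036,-5,-11,-30],[0.7,0.063,-0.12,-0.036,-7,-15,-40],[0.7,0.063,-0.12,-0.036,-7,-15,-40]]'; python3 -c "
from h import *
s=bot.read_state();print(s['joint_positions'],s['position'],ik(s['position'],s['tcp_rot']),ik(s['position'],s['tcp_rot'],.2))
print(rows(G+zk*.12,ktool(-50,1)))"
```

```text
(array([ 0.0624, -0.1202, -0.0379]), array([ -20.57,  -44.96, -122.86])) [ 24.2  15.7 124.5 -79.4  18.5 -28.1] [ 20.9  17.6 118.  -66.5  17.8 -44.3]
time_s: 5.65
position: [0.4892, 0.2485, 0.1755]
tcp_rot: [[-0.568, 0.802, 0.184], [0.775, 0.596, -0.21], [-0.278, 0.023, -0.96]]
force: [-1.0, -0.3, 0.3]
opening: 0.701
grasp_force: 0.0
[ 23.5189  28.886   99.0418 -20.6689  48.9365   0.3267] [0.4892 0.2485 0.1755] [ 23.1  24.2 102.2 -20.2  50.3  -0.8] [ 20.8  24.3 101.5 -19.9  50.1  -3.3]
(array([-0.0033,  0.0003, -0.001 ]), array([-13.98, -29.91, -82.58]))
```

```bash
python3 - <<'E'
from h import *
for t in(40,34,28,22):
  for hd in(-4.9,5,12,20):
    a=np.radians(t);b=np.radians(hd);z=np.array([np.sin(a)*np.cos(b),np.sin(a)*np.sin(b),-np.cos(a)])
    o=[]
    for th in(130,67):
        x=np.cos(np.radians(th))*e1+np.sin(np.radians(th))*e2; y=np.cross(z,x);y/=np.linalg.norm(y);T=np.c_[np.cross(y,z),y,z]
        o+=[ik(G-zk*.005,T,.29)[3:]]
    print(t,hd,"dev",round(np.degrees(np.arccos(-z@zk)),1),*o)
E
```

```text
40 -4.9 dev 0.0 [-116.4   17.3    6.8] [-116.4   17.3   69.8]
40 5 dev 6.4 [-149.    13.3   35.7] [-149.    13.3 -261.6]
40 12 dev 10.8 [-178.2   12.7   62.2] [-178.2   12.7 -235.7]
40 20 dev 15.9 [ 150.5   14.3 -269.5] [ 150.5   14.3 -208.5]
34 -4.9 dev 6.0 [-83.1  12.9 -27.6] [-83.1  12.9  35.7]
34 5 dev 8.4 [-103.7    5.8  -10. ] [-103.7    5.8   52.9]
34 12 dev 11.8 [-172.     2.3   56.1] [-172.     2.3 -241.5]
34 20 dev 16.0 [ 110.5    6.1 -228.9] [ 110.5    6.1 -167.3]
28 -4.9 dev 12.0 [-44.   14.7 -67.9] [-44.   14.7  -3.8]
28 5 dev 13.2 [-28.1   9.5 -86.2] [-28.1   9.5 -22.5]
28 12 dev 15.2 [  -1.9    7.7 -114.1] [ -1.9   7.7 -50.8]
28 20 dev 18.2 [  30.5    9.  -148.4] [ 30.5   9.  -85.7]
22 -4.9 dev 18.0 [-22.   21.  -91.2] [-22.   21.  -25.8]
22 5 dev 18.7 [ -10.9   18.2 -104.2] [-10.9  18.2 -39.1]
22 12 dev 19.8 [  -0.7   17.3 -115.7] [ -0.7  17.3 -50.9]
22 20 dev 21.8 [  11.4   17.7 -129.3] [ 11.4  17.7 -64.9]
```

```bash
cat >> h.py <<'E'
G=np.array([.568,.240,.0868])
def kt(th,t=28,hd=-4.9):
    a=np.radians(t);b=np.radians(hd);z=np.array([np.sin(a)*np.cos(b),np.sin(a)*np.sin(b),-np.cos(a)])
    # tool y in the direction across the bar: y along zk x barx, made square to z
    x=np.cos(np.radians(th))*e1+np.sin(np.radians(th))*e2; y=np.cross(z,x);y/=np.linalg.norm(y);return np.c_[np.cross(y,z),y,z]
def kp(T,off): return G+zk*off+T[:,2]*.008   # grasp point at off from knob_grip along zk
E
python3 - <<'E'
from h import *
T=kt(130)
for off in(.1,.05,.002):print(rows(kp(T,off),T),kp(T,off),ik(kp(T,off),T,.29))
E
```

```text
(array([-0.0077,  0.0124,  0.0225]), array([-13.27, -16.99, -85.63])) [0.5077 0.2452 0.1563] [ 20.4  19.2 117.2 -33.7  21.2 -76. ]
(array([-0.0174,  0.0356,  0.0658]), array([-13.27, -16.99, -85.63])) [0.5397 0.2424 0.118 ] [ 18.7  25.9 114.4 -38.8  17.5 -72. ]
(array([-0.0266,  0.0578,  0.1073]), array([-13.27, -16.99, -85.63])) [0.5705 0.2398 0.0813] [ 17.3  32.2 110.9 -44.2  14.7 -67.5]
```

```bash
python3 -m jog '[[0.7,0,0,0,-2,-3,-11],[0.7,0,0,0,-4,-6,-22],[0.7,0,0,0,-5,-8,-33],[0.7,0,0,0,-7,-10,-44],[0.7,0,0,0,-8.5,-11.5,-55],[0.7,0,0,0,-10,-13,-65],[0.7,-0.008,0.012,0.022,-12,-15,-75],[0.7,-0.008,0.012,0.022,-13.3,-17,-85.6],[0.7,-0.008,0.012,0.022,-13.3,-17,-85.6]]'; python3 - <<'E'
from h import *
s=bot.read_state();print(s['joint_positions'])
T=kt(130)
for off in(.05,.002):print(rows(kp(T,off),T))
ci=viewer.camera_info("wrist");p,d=viewer.capture("wrist");cv2.imwrite("pics/w4.png",p)
print(proj(ci,[G+zk*.004+a*19e-3*(np.cos(np.radians(130))*e1+np.sin(np.radians(130))*e2) for a in(-1,0,1)]))
E
```

```text
time_s: 6.78
position: [0.5111, 0.242, 0.1568]
tcp_rot: [[-0.727, -0.502, 0.469], [-0.586, 0.809, -0.042], [-0.358, -0.306, -0.882]]
force: [-0.9, 0.2, 0.6]
opening: 0.699
grasp_force: 0.0
[ 20.0624  28.2494 112.5262 -41.3441  17.6682 -67.9325]
(array([-0.0072, -0.0022,  0.0476]), array([-0.14, -0.01, -0.38]))
(array([-0.0148, -0.0085,  0.0946]), array([-0.14, -0.01, -0.38]))
[[310.2294 242.1166]
 [310.0085 221.6512]
 [309.7829 200.7469]]
```

View pics/w4.png

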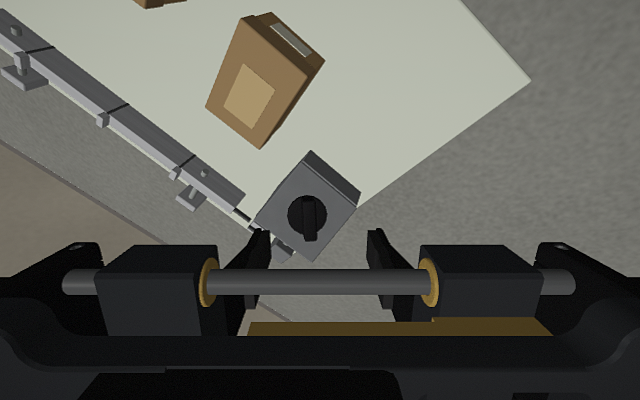

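The bar shows upright at (308,198)–(309,241), within 2 px of the prediction, so the grasp lines up. Descending.

```bash
python3 -m jog '[[0.7,-0.007,-0.002,0.047,0,0,-0.4],[0.7,-0.012,-0.006,0.075,0,0,-0.4],[0.7,-0.015,-0.0085,0.0945,0,0,-0.4],[0.7,-0.015,-0.0085,0.0945,0,0,-0.4],[0.7,-0.015,-0.0085,0.0945,0,0,-0.4]]'; python3 - <<'E'
from h import *
s=bot.read_state();print(s['joint_positions'],s['moment'],rows(kp(kt(130),.002),kt(130)))
E
```

```text
time_s: 7.45
position: [0.5688, 0.2416, 0.0819]
tcp_rot: [[-0.722, -0.508, 0.469], [-0.593, 0.804, -0.041], [-0.356, -0.308, -0.882]]
force: [0.2, -0.4, -0.0]
opening: 0.699
grasp_force: 0.0
[ 17.6697  38.8575 108.0257 -56.9302  12.5083 -54.2887] [0.1018 0.3286 0.0263] (array([ 0.0001, -0.0021,  0.0014]), array([-0.09,  0.03,  0.1 ]))
```

```bash
python3 -m jog '[[0.02,0,-0.002,0.001,0,0,0],[0.02,0,-0.002,0.001,0,0,0],[0.02,0,-0.002,0.001,0,0,0],[0.02,0,-0.002,0.001,0,0,0],[0.02,0,-0.002,0.001,0,0,0],[0.02,0,-0.002,0.001,0,0,0]]'; python3 - <<'E'
from h import *
s=bot.read_state();print(s['moment'])
for th in(130,110,90,67):print(th,R.from_matrix(s["tcp_rot"].T@kt(th)).as_rotvec(degrees=True))
E
```

```text
time_s: 8.2
position: [0.5706, 0.2392, 0.0819]
tcp_rot: [[-0.722, -0.509, 0.469], [-0.595, 0.803, -0.044], [-0.354, -0.311, -0.882]]
force: [2.5, -4.0, 2.4]
opening: 0.154
grasp_force: 28.8
[-0.8883 -0.4088 -0.3913]
130 [-0.2473 -0.0589  0.2293]
110 [-0.2551 -0.0147 20.4434]
90 [-0.2578  0.0312 40.8537]
67 [-0.254   0.0857 64.3125]
```

```bash
python3 -m jog '[[0.02,0,0,0,0,0,8],[0.02,0,0,0,0,0,16],[0.02,0,0,0,0,0,24],[0.02,0,0,0,0,0,32],[0.02,0,0,0,0,0,40],[0.02,0,0,0,0,0,48],[0.02,0,0,0,0,0,56],[0.02,0,0,0,0,0,63],[0.02,0,0,0,0,0,65],[0.02,0,0,0,0,0,65],[0.02,0,0,0,0,0,65]]'; python3 - <<'E'
from h import *
s=bot.read_state();print(s['moment'],s['joint_positions'],s['position'])
ci=viewer.camera_info("wrist");p,d=viewer.capture("wrist");cv2.imwrite("pics/w5.png",p);np.save("w5ci.npy",ci,allow_pickle=True)
print(proj(ci,[[.6836,.1946,.041],[.6949,.1969,.041]]))
for t in("pointer","mark"):
    print(t,[(round(r["p"],2),np.round(r["xyz"],4).tolist()) for r in models.tip_of("wrist",t)])
E
```

```text
time_s: 9.57
position: [0.5703, 0.2413, 0.0817]
tcp_rot: [[-0.768, 0.436, 0.47], [0.475, 0.879, -0.039], [-0.43, 0.194, -0.882]]
force: [1.2, 0.4, 0.5]
opening: 0.142
grasp_force: 30.7
[ 0.474  -0.3459  0.5557] [ 17.5131  38.9182 107.9438 -56.8324  12.302   10.28  ] [0.5703 0.2413 0.0817]
[[319.5425 290.0045]
 [326.2899 293.2083]]
pointer [(0.37, [0.6683, 0.0001, 0.012])]
mark []
```

```bash
python3 - <<'E'
from h import *
s=bot.read_state();T=s["tcp_rot"];print("retract .07 zk",T.T@zk*.07)
print(rows([.62,.165,.13],down(85)))
E
python3 -m jog '[[0.7,0,0,0,0,0,0],[0.7,0,0,0,0,0,0],[0.7,0.002,0,-0.03,0,0,0],[0.7,0.006,0,-0.07,0,0,0],[0.7,0.006,0,-0.07,0,0,0]]'
python3 - <<'E'
from h import *
print(rows([.62,.165,.13],down(85)))
E
```

```text
retract .07 zk [ 0.0132 -0.0058 -0.0685]
(array([-0.0952, -0.036 , -0.0163]), array([25.  , 16.07, 64.62]))
time_s: 10.35
position: [0.5307, 0.2462, 0.1416]
tcp_rot: [[-0.767, 0.438, 0.469], [0.477, 0.878, -0.041], [-0.429, 0.192, -0.882]]
force: [0.7, -0.3, 0.1]
opening: 0.624
grasp_force: 0.0
(array([-0.1022, -0.0344,  0.0554]), array([24.88, 16.11, 64.53]))
```

```bash
python3 -m jog '[[0.7,-0.03,-0.01,-0.01,4,2.5,10],[0.7,-0.06,-0.02,0.01,8,5,20],[0.7,-0.09,-0.03,0.03,12,8,31],[0.7,-0.102,-0.034,0.045,16,10.5,42],[0.7,-0.102,-0.034,0.055,20,13,52],[0.7,-0.102,-0.034,0.055,25,16,64.5],[0.7,-0.102,-0.034,0.055,25,16,64.5],[0.7,-0.102,-0.034,0.055,25,16,64.5]]'; python3 - <<'E'
from h import *
ci=viewer.camera_info("wrist");p,d=viewer.capture("wrist");cv2.imwrite("pics/w6.png",p);np.save("w6ci.npy",ci,allow_pickle=True)
q=proj(ci,[[.69,.195,.041]])[0].round().astype(int);print(q)
x,y=max(q[0]-45,0),max(q[1]-50,0);print(x,y)
cv2.imwrite("pics/w6c.png",cv2.resize(p[y:y+90,x:x+110],None,fx=6,fy=6,interpolation=cv2.INTER_CUBIC))
E
```

```text
time_s: 11.35
position: [0.6216, 0.1642, 0.1273]
tcp_rot: [[0.088, 0.996, -0.003], [0.996, -0.088, -0.004], [-0.004, -0.003, -1.0]]
force: [0.5, 1.0, -0.7]
opening: 0.699
grasp_force: 0.0
[395 163]
350 113
```

View pics/w6c.png

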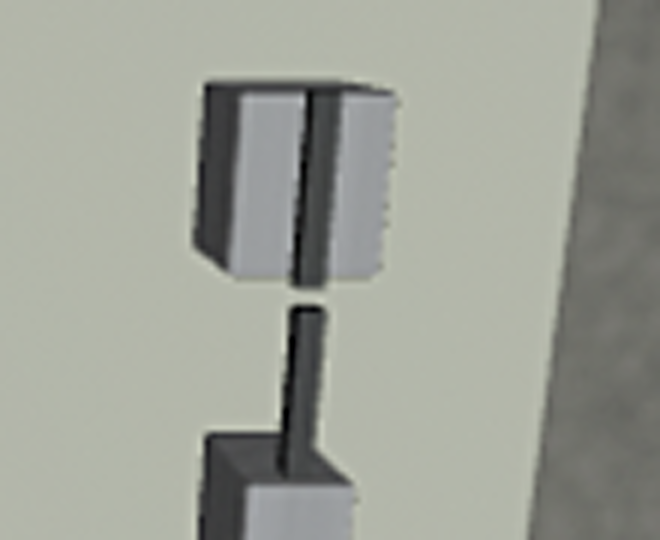

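```bash
cat > pm.py <<'E'
from h import *
def measure(img,ci,x,y,rm,rp,c0=46,c1=57):
    g=cv2.imread(img,0).astype(float);o={}
    for nm,(r0,r1) in(("mark",rm),("ptr",rp)):
        P=[]
        for r in range(r0,r1):
            row=g[r,c0+x-3:c1+x+4];cols=np.arange(c0+x-3,c1+x+4); bg=np.minimum(np.median(row),255);w=np.clip(.75*np.percentile(row,75)-row,0,None)
            P.append([(w*cols).sum()/w.sum(),r])
        X=pix2plane(ci,P,.041)@B; o[nm]=X; print(nm,len(P),"board-x",np.round(X[:,0]*1e3,2))
    print("diff mm",1e3*(np.median(o["mark"][:,0])-np.median(o["ptr"][:,0])))
E
python3 - <<'E'
from pm import *
measure("pics/w6.png",L("w6"),350,113,(113+20,113+44),(113+53,113+69))
E
```

```text
mark 24 board-x [675.12 675.04 674.93 674.95 674.73 674.8  674.86 674.75 674.87 674.89
 674.98 675.07 675.   674.84 674.95 674.88 674.75 674.77 674.88 674.77
 674.84 674.91 674.99 674.94]
ptr 16 board-x [675.28 675.28 675.33 675.17 675.26 675.36 675.44 675.48 675.54 675.28
 675.38 675.21 675.21 675.31 675.28 675.22]
diff mm -0.4006230094016905
```

The pointer and mark lie in one line: mark end at crop (308,285), pointer tip at (309,308), 0.4 mm apart as measured. The knob is done, so now the boxes. First I go above box A (brown, nearest tab_3), camera facing the rail.

```bash
python3 - <<'E'
from h import *
print(rows([.512,.140,.13],down(-4.9)))
E
python3 -m jog '[[1,-0.01,-0.06,-0.01,0,0,10],[1,-0.02,-0.106,-0.01,0,0,20],[1,-0.033,-0.106,-0.003,0,0,30],[1,-0.033,-0.106,-0.003,0,0,40],[1,-0.033,-0.106,-0.003,0,0,50],[1,-0.033,-0.106,-0.003,0,0,60],[1,-0.033,-0.106,-0.003,0,0,70],[1,-0.033,-0.106,-0.003,0,0,80],[1,-0.033,-0.106,-0.003,0,0,90],[1,-0.033,-0.106,-0.003,0,0,90]]'; python3 - <<'E'
from h import *
s=bot.read_state();print(s["joint_positions"],rows([.512,.140,.13],down(-4.9)))
ci=viewer.camera_info("wrist");p,d=viewer.capture("wrist");cv2.imwrite("pics/w7.png",p);np.save("w7ci.npy",ci,allow_pickle=True)
for t in("tab_1","box_1"):
    print(t,[(round(r["p"],2),np.round(r["xyz"],4).tolist(),proj(ci,r["xyz"])[0].round().tolist()) for r in models.tip_of("wrist",t)])
E
```

```text
(array([-0.034 , -0.1064, -0.002 ]), array([ 0.05,  0.32, 89.93]))
time_s: 12.65
position: [0.5121, 0.142, 0.132]
tcp_rot: [[0.997, -0.083, -0.002], [-0.083, -0.997, -0.003], [-0.002, 0.003, -1.0]]
force: [-0.5, 0.3, -0.3]
opening: 1.0
grasp_force: 0.0
[  3.5455  31.6258 100.7926  -0.2368  47.7114  98.4762] (array([0.0001, 0.002 , 0.002 ]), array([0.19, 0.1 , 0.13]))
tab_1 []
box_1 [(0.89, [0.4649, -0.1211, 0.0101], [574.0, 217.0]), (0.82, [0.4672, 0.0151, 0.0077], [441.0, 224.0]), (0.77, [0.5143, 0.1419, 0.0138], [317.0, 193.0])]
```

View pics/w7.png

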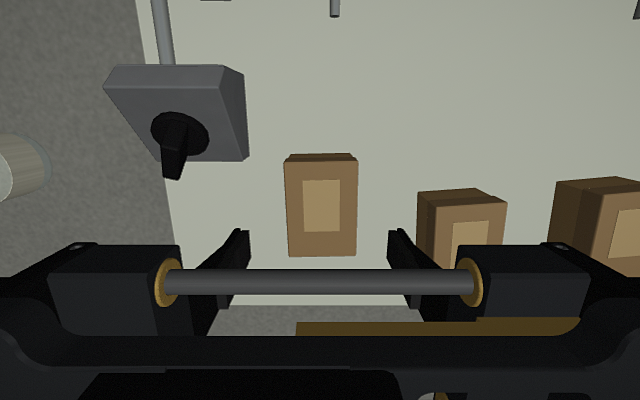

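```bash
python3 - <<'E'
from h import *
o=np.array([[.6622,-.004],[.6693,.0926],[.6503,-.0989],[.6718,.0874],[.6599,-.0039],[.6476,-.0962],[.6664,.0922],[.6688,.0913],[.6574,-.0019]])
k=np.array([0,1,-1,1,0,-1,1,1,0]);b=o@B[:2,:2];print(b*1e3)
print("tab2 yb",(b[:,1]-k*.095).mean(),"xb",b[:,0].mean())
for n,w in(("w2",None),("w4",None)):
    pass
# left edge (yb=.285) & far edge (xb=.160) => board origin
print("org",(np.array([.628152,.282903])@B[:2,:2])[1]-.285,(np.array([.740076,.160598])@B[:2,:2])[0]-.16)
p=cv2.imread("pics/w2.png");cv2.imwrite("pics/w2c.png",cv2.resize(p[90:250,320:440],None,fx=5,fy=3.6,interpolation=cv2.INTER_CUBIC)[:600])
E
python3 -m jog '[[1,0,0.001,0.04,0,0,0],[1,0,0.001,0.08,0,0,0],[1,0,0.001,0.095,0,0,0],[1,0,0.001,0.095,0,0,0],[0.5,0,0.001,0.095,0,0,0],[0.5,0,0.001,0.095,0,0,0],[0.5,0,0.001,0.095,0,0,0],[0.5,0,0.001,0.095,0,0,0],[0.5,0,0.001,0.095,0,0,0]]'
```

```text
[[660.1215  52.5777]
 [658.9443 149.4311]
 [656.3711 -42.9919]
 [661.8793 144.4637]
 [657.8214  52.4809]
 [653.4503 -40.5324]
 [656.0891 148.7849]
 [658.5572 148.0932]
 [655.1597  54.26  ]]
tab2 yb 0.05295189991764694 xb 0.6575993184358014
org 0.050523884430879684 0.5636534544017663
time_s: 13.92
position: [0.5132, 0.1405, 0.0381]
tcp_rot: [[0.996, -0.086, 0.0], [-0.086, -0.996, -0.003], [0.0, 0.003, -1.0]]
force: [-0.8, -1.3, 7.1]
opening: 0.687
grasp_force: 29.9
```

View pics/w2c.png

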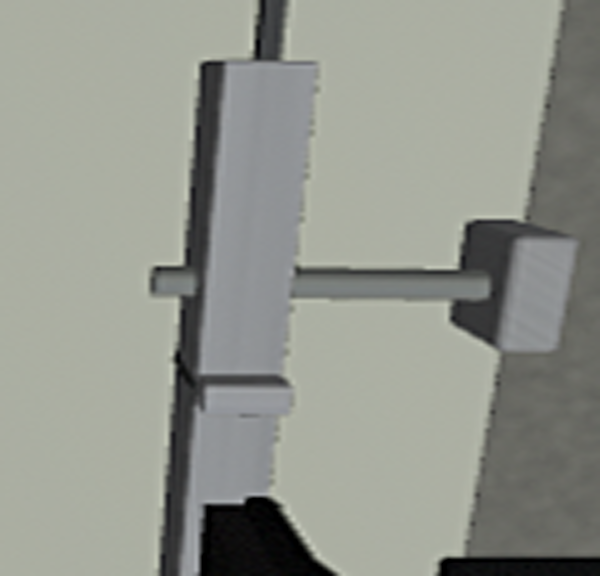

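Gripped at 59.8 mm, which matches the box width. The body would sweep near the knob block, so I slide right (−y) first, then forward to a gap before the rail.

```bash
python3 -m jog '[[0.5,0,0.012,0,0,0,0],[0.5,0,0.027,0,0,0,0],[0.5,0,0.04,0,0,0,0],[0.5,0,0.042,0,0,0,0],[0.5,0.02,0.042,0,0,0,0],[0.5,0.045,0.042,0,0,0,0],[0.5,0.07,0.042,0,0,0,0],[0.5,0.09,0.04,0,0,0,0],[0.5,0.102,0.038,0,0,0,0],[0.5,0.108,0.036,0,0,0,0],[0.5,0.108,0.036,0,0,0,0],[0.5,0.108,0.036,0,0,0,0]]'; python3 - <<'E'
from h import *
s=bot.read_state();print(s["position"]@B, R.from_matrix(s["tcp_rot"]).as_euler('xyz',degrees=True))
ci=viewer.camera_info("wrist");p,d=viewer.capture("wrist");cv2.imwrite("pics/w8.png",p);np.save("w8ci.npy",ci,allow_pickle=True)
cv2.imwrite("pics/w8c.png",cv2.resize(p[90:280,200:440],None,fx=3.2,fy=3.2,interpolation=cv2.INTER_CUBIC))
E
```

```text
time_s: 15.42
position: [0.6137, 0.0951, 0.0379]
tcp_rot: [[0.996, -0.086, -0.009], [-0.086, -0.996, -0.003], [-0.009, 0.004, -1.0]]
force: [-5.7, -1.6, 10.5]
opening: 0.684
grasp_force: 30.0
[0.6033 0.1471 0.0379] [179.7879   0.4881  -4.9303]
```

View pics/w8c.png

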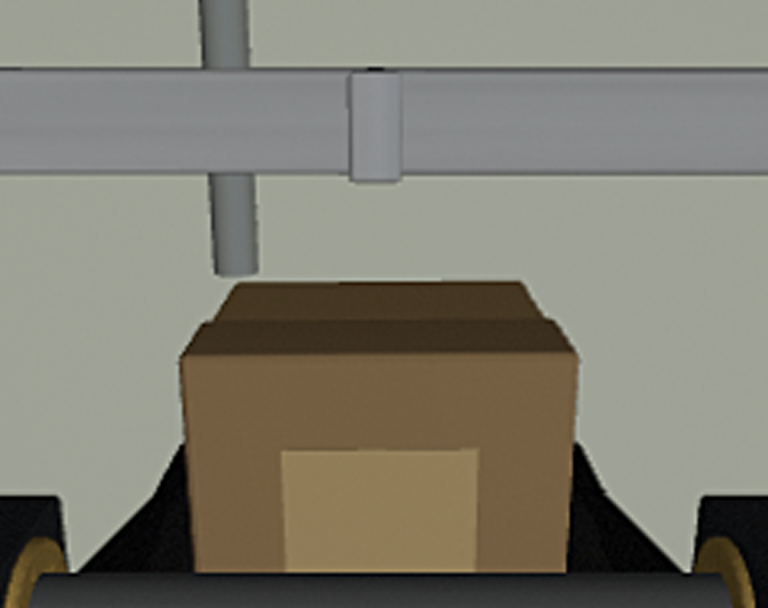

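The crop shows the tab's nub centred at column 375.5 (edges 349 and 402). The box front edge runs 181–577 at row 354 and the rail's near edge is at row 172. The box is square and nearly centred. I've now viewed all 10 pictures, so from here on I work from numbers.

```bash
python3 - <<'E'
from h import *
ci=L("w8");S=lambda x,y:(200+(x+.5)/3.2-.5,90+(y+.5)/3.2-.5)
f=lambda a,z:(pix2plane(ci,[S(*q) for q in a],z)@B*1e3).round(2)
print("nub",f([(350,150),(402,150)],.053),"box front top",f([(181,354),(577,354)],.062),"box front bottom",f([(235,284),(523,284)],.012),"rail near top",f([(100,172),(700,173)],.043))
s=bot.read_state();print(s["position"]@B,s["force"])
E
```

```text
nub [[673.31 150.57  53.  ]
 [673.3  142.94  53.  ]] box front top [[644.79 175.43  62.  ]
 [644.7  117.24  62.  ]] box front bottom [[642.78 175.07  12.  ]
 [642.7  117.37  12.  ]] rail near top [[668.9  190.56  43.  ]
 [668.65  95.23  43.  ]]
[0.6033 0.1471 0.0379] [-5.9745 -1.64    9.6426]
```

```bash
python3 -m jog '[[0.5,0.005,-0.0004,-0.002,0,0,0],[0.5,0.010,-0.0004,-0.002,0,0,0],[0.5,0.014,-0.0004,-0.002,0,0,0],[0.5,0.018,-0.0004,-0.002,0,0,0],[0.5,0.018,-0.0004,-0.002,0,0,0],[0.5,0.018,-0.0004,-0.002,0,0,0]]'; python3 -c "
from h import *
s=bot.read_state();print(s['position']@B*1e3,s['force']@B)"
```

```text
time_s: 16.23
position: [0.6349, 0.0944, 0.0391]
tcp_rot: [[0.996, -0.087, -0.002], [-0.087, -0.996, -0.002], [-0.001, 0.003, -1.0]]
force: [-0.3, 0.5, -2.6]
opening: 0.686
grasp_force: 30.0
[624.5472 148.2547  39.1155] [-0.3743  0.4913 -2.5875]
```

```bash
python3 -m jog '[[0.5,-0.001,0.0007,0.001,0,0,0],[0.5,-0.001,0.0007,0.001,0,0,0],[0.5,0,0.0007,0.001,0,0,0]]'; python3 -c "
from h import *
s=bot.read_state();print(s['position']@B*1e3,s['force']@B)
ci=viewer.camera_info('wrist');p,d=viewer.capture('wrist');cv2.imwrite('pics/w9.png',p);np.save('w9ci.npy',ci,allow_pickle=True)
g=cv2.cvtColor(p,6).astype(int)
for c in(285,350): print(c,list(zip(range(110,230,1),g[110:230,c])))
for r in(125,130,215): print(r,list(zip(range(250,390,1),g[r,250:390])))
" | sed 's/np.int64(\([0-9]*\))/\1/g'
```

```text
time_s: 16.6
position: [0.6346, 0.0937, 0.0383]
tcp_rot: [[0.996, -0.087, -0.002], [-0.087, -0.996, -0.002], [-0.002, 0.003, -1.0]]
force: [0.0, -0.1, -1.2]
opening: 0.683
grasp_force: 30.0
[624.3292 147.5263  38.3252] [ 0.0142 -0.0582 -1.2268]
285 [(110, 162), (111, 163), (112, 162), (113, 162), (114, 163), (115, 162), (116, 162), (117, 163), (118, 162), (119, 163), (120, 162), (121, 163), (122, 162), (123, 163), (124, 163), (125, 162), (126, 162), (127, 163), (128, 163), (129, 163), (130, 163), (131, 162), (132, 163), (133, 162), (134, 163), (135, 162), (136, 163), (137, 163), (138, 162), (139, 163), (140, 163), (141, 163), (142, 163), (143, 163), (144, 163), (145, 168), (146, 168), (147, 58), (148, 70), (149, 72), (150, 75), (151, 74), (152, 71), (153, 75), (154, 120), (155, 138), (156, 141), (157, 138), (158, 135), (159, 136), (160, 138), (161, 138), (162, 139), (163, 138), (164, 139), (165, 139), (166, 140), (167, 140), (168, 140), (169, 141), (170, 139), (171, 139), (172, 138), (173, 140), (174, 139), (175, 141), (176, 142), (177, 141), (178, 142), (179, 140), (180, 141), (181,
[... 6264 characters left out ...]
, (331, 100), (332, 100), (333, 100), (334, 100), (335, 100), (336, 100), (337, 99), (338, 100), (339, 100), (340, 100), (341, 100), (342, 100), (343, 100), (344, 99), (345, 99), (346, 99), (347, 100), (348, 99), (349, 99), (350, 100), (351, 101), (352, 100), (353, 99), (354, 100), (355, 101), (356, 102), (357, 100), (358, 101), (359, 100), (360, 102), (361, 100), (362, 101), (363, 101), (364, 100), (365, 100), (366, 100), (367, 101), (368, 100), (369, 100), (370, 100), (371, 100), (372, 100), (373, 100), (374, 101), (375, 101), (376, 100), (377, 102), (378, 95), (379, 96), (380, 128), (381, 169), (382, 164), (383, 162), (384, 163), (385, 163), (386, 162), (387, 163), (388, 164), (389, 163)]
```

```bash
cat > gap.py <<'E'
from h import *
import sys
def edges(cut,lo):  # sub-pixel positions of strong gradients
    g=np.gradient(cv2.GaussianBlur(cut.astype(np.float32).reshape(1,-1),(0,0),.8).ravel());return [(lo+i,round(float(g[i]),0)) for i in range(2,len(g)-2) if abs(g[i])>8 and abs(g[i])==max(abs(g[i-2:i+3]))]
def look(n):
    s=bot.read_state();print("TCP board mm",s['position']@B*1e3,"F board",s['force']@B)
    ci=viewer.camera_info('wrist');p,d=viewer.capture('wrist');cv2.imwrite(f'pics/{n}.png',p);np.save(f'{n}ci.npy',ci,allow_pickle=True)
    return p,cv2.cvtColor(p,6),ci
E
python3 -m jog '[[0.5,0.001,0,0.0005,0,0,0],[0.5,0.002,0,0.0005,0,0,0],[0.5,0.002,0,0.0005,0,0,0]]'; python3 - <<'E'
from gap import *
p,g,ci=look("w10")
for c in(285,350):
    e=edges(g[130:215,c],130);print(e)
    for r,_ in e:
        if _<0 or 1: print(r,[ (z,(pix2plane(ci,[(c,r)],z)@B*1e3).round(1)[0,0]) for z in(.043,.062)])
v=g[150:180].mean(0);print("nub cols",edges(v[290:345],290)); print("box row",edges(g[208:220].mean(0)[240:400],240))
E
```

```text
time_s: 17.02
position: [0.6363, 0.0936, 0.038]
tcp_rot: [[0.996, -0.087, -0.003], [-0.087, -0.996, -0.002], [-0.003, 0.003, -1.0]]
force: [-4.3, 0.3, 4.4]
opening: 0.683
grasp_force: 30.0
TCP board mm [625.9858 147.5866  37.9882] F board [-4.2787 -0.0926  4.3549]
[(149, -37.0), (157, 26.0), (186, -32.0), (200, 16.0)]
149 [(0.043, np.float64(688.6)), (0.062, np.float64(691.2))]
157 [(0.043, np.float64(684.5)), (0.062, np.float64(687.6))]
186 [(0.043, np.float64(668.9)), (0.062, np.float64(674.1))]
200 [(0.043, np.float64(661.1)), (0.062, np.float64(667.3))]
[(149, -37.0), (157, 24.0), (186, -31.0), (200, 17.0)]
149 [(0.043, np.float64(688.5)), (0.062, np.float64(691.2))]
157 [(0.043, np.float64(684.4)), (0.062, np.float64(687.6))]
186 [(0.043, np.float64(668.9)), (0.062, np.float64(674.1))]
200 [(0.043, np.float64(661.0)), (0.062, np.float64(667.2))]
nub cols [(309, -9.0)]
box row [(256, -32.0), (380, 25.0)]
```

```bash
python3 -m jog '[[0.5,0.0005,0,-0.0002,0,0,0],[0.5,0.001,0,-0.0002,0,0,0],[0.5,0.001,0,-0.0002,0,0,0]]'; python3 - <<'E'
from gap import *
p,g,ci=look("w11")
for c in(285,350):
    print([(r,(pix2plane(ci,[(c,r)],.043 if r<195 else .062)@B*1e3).round(1)[0,0]) for r,_ in edges(g[130:215,c],130)])
E
```

```text
time_s: 17.45
position: [0.6372, 0.0935, 0.038]
tcp_rot: [[0.996, -0.087, -0.003], [-0.087, -0.996, -0.002], [-0.003, 0.003, -1.0]]
force: [-5.5, 0.1, 4.2]
opening: 0.687
grasp_force: 30.0
TCP board mm [626.9327 147.5851  37.9952] F board [-5.4845 -0.3395  4.1576]
[(151, np.float64(688.5)), (159, np.float64(684.4)), (188, np.float64(668.8)), (200, np.float64(668.3))]
[(151, np.float64(688.5)), (159, np.float64(684.3)), (188, np.float64(668.7)), (200, np.float64(668.2))]
```

```bash
python3 -m jog '[[0.5,0.0005,0,-0.0002,0,0,0],[0.5,0.001,0,-0.0002,0,0,0],[0.5,0.001,0,-0.0002,0,0,0]]'; python3 - <<'E'
from gap import *
p,g,ci=look("w12")
for c in(285,350):
    print([(r,(pix2plane(ci,[(c,r)],.043 if r<195 else .062)@B*1e3).round(1)[0,0]) for r,_ in edges(g[130:215,c],130)])
E
```

```text
time_s: 17.88
position: [0.6373, 0.0935, 0.0379]
tcp_rot: [[0.996, -0.087, -0.005], [-0.087, -0.996, -0.002], [-0.005, 0.003, -1.0]]
force: [-5.1, -0.3, 5.3]
opening: 0.685
grasp_force: 30.0
TCP board mm [626.9451 147.594   37.926 ] F board [-5.0544 -0.7553  5.3252]
[(151, np.float64(688.6)), (159, np.float64(684.5)), (188, np.float64(668.9)), (200, np.float64(668.4))]
[(151, np.float64(688.5)), (159, np.float64(684.4)), (188, np.float64(668.8)), (200, np.float64(668.3))]
```

```bash
python3 -m jog '[[0.5,0.0005,0,-0.0003,0,0,0],[0.5,0.001,0,-0.0003,0,0,0],[0.5,0.001,0,-0.0003,0,0,0],[0.5,0.001,0,-0.0003,0,0,0]]'; python3 - <<'E'
from gap import *
p,g,ci=look("w13")
for c in(285,350):
    print([(r,(pix2plane(ci,[(c,r)],.043 if r<195 else .062)@B*1e3).round(1)[0,0]) for r,_ in edges(g[130:215,c],130)])
E
```

```text
time_s: 18.42
position: [0.6373, 0.0935, 0.0379]
tcp_rot: [[0.996, -0.087, -0.007], [-0.087, -0.996, -0.002], [-0.007, 0.003, -1.0]]
force: [-7.4, 0.1, 4.1]
opening: 0.69
grasp_force: 30.0
TCP board mm [626.9926 147.5781  37.9268] F board [-7.416  -0.5509  4.1092]
[(151, np.float64(688.7)), (159, np.float64(684.5)), (188, np.float64(668.9)), (200, np.float64(668.5))]
[(151, np.float64(688.6)), (159, np.float64(684.5)), (188, np.float64(668.9)), (200, np.float64(668.4))]
```

```bash
python3 -m jog '[[0.5,-0.0012,0,0,0,0,0],[1,-0.0012,0,0,0,0,0],[1,-0.0012,0,0,0,0,0],[1,-0.0012,0,0,0,0,0],[1,-0.0012,0,-0.03,0,0,0],[1,-0.0012,0,-0.085,0,0,0],[1,-0.05,0.03,-0.085,0,0,0],[1,-0.1,0.06,-0.085,0,0,0],[1,-0.163,0.0915,-0.085,0,0,0],[1,-0.163,0.0915,-0.085,0,0,0],[1,-0.163,0.0915,-0.085,0,0,0]]'; python3 - <<'E'
from gap import *
p,g,ci=look("w14")
for t in("box_1","tab_1"):
    print(t,[(round(r["p"],2),np.round(r["xyz"],4).tolist(),(np.array(r["xyz"])@B*1e3).round(1)) for r in models.tip_of("wrist",t)])
print(rows([.4667,.0165,.037],down(-4.9)))
E
```

```text
time_s: 19.85
position: [0.4711, 0.0159, 0.1244]
tcp_rot: [[0.996, -0.088, 0.002], [-0.088, -0.996, -0.003], [0.002, 0.003, -1.0]]
force: [0.1, -0.7, -0.0]
opening: 1.001
grasp_force: 0.0
TCP board mm [468.0346  56.0524 124.3566] F board [ 0.1132 -0.6554 -0.0225]
box_1 [(0.94, [0.4648, 0.0139, 0.0107], array([461.9,  53.6,  10.7])), (0.63, [0.6376, 0.0963, 0.0165], array([627. , 150.4,  16.5])), (0.61, [0.4637, -0.1198, 0.0086], array([472.2, -79.8,   8.6])), (0.58, [0.549, -0.2663, 0.0009], array([ 569.7, -218.4,    0.9]))]
tab_1 []
(array([-0.006 ,  0.    ,  0.0871]), array([ 0.17, -0.16, -0.05]))
```

```bash
python3 -m jog '[[1,-0.006,0,0.04,0,0,0],[1,-0.006,0,0.075,0,0,0],[1,-0.006,0,0.086,0,0,0],[1,-0.006,0,0.086,0,0,0],[0.5,-0.006,0,0.086,0,0,0],[0.5,-0.006,0,0.086,0,0,0],[0.5,-0.006,0,0.086,0,0,0],[0.5,-0.006,0,0.086,0,0,0]]'; python3 - <<'E'
from gap import *
s=bot.read_state();print("TCP board mm",s['position']@B*1e3,"F board",s['force']@B,np.degrees(np.arctan2(s["tcp_rot"][1,0],s["tcp_rot"][0,0])))
E
```

```text
time_s: 21.0
position: [0.4642, 0.0164, 0.0386]
tcp_rot: [[0.996, -0.086, 0.0], [-0.086, -0.996, -0.003], [0.001, 0.003, -1.0]]
force: [-1.5, -0.9, 6.5]
opening: 0.692
grasp_force: 29.5
TCP board mm [461.0948  55.9785  38.5725] F board [-1.4471 -1.07    6.4858] -4.938584528629909
```

```bash
python3 -m jog '[[0.5,0.01,0,0,0,0,0],[0.5,0.03,0.001,0,0,0,0],[0.5,0.055,0.002,0,0,0,0],[0.5,0.08,0.003,0,0,0,0],[0.5,0.105,0.0035,0,0,0,0],[0.5,0.13,0.0035,0,0,0,0],[0.5,0.145,0.0035,0,0,0,0],[0.5,0.15,0.0035,0,0,0,0],[0.5,0.15,0.0035,0,0,0,0],[0.5,0.15,0.0035,0,0,0,0]]'; cat >> gap.py <<'E'
def report(n,c1=285,c2=350):
    p,g,ci=look(n);g=g.astype(np.float32);s=bot.read_state();print("pitch",np.degrees(s["tcp_rot"][2,0]).round(2))
    for c in(c1,c2):
        print([(r,(pix2plane(ci,[(c,r)],.043 if r<195 else .062)@B*1e3).round(1)[0,0]) for r,_ in edges(g[110:215,c],110)])
    # nub: compare rows inside the rail band
    r=int(proj(ci,(B@[.672,(s['position']@B)[1],.053]))[0,1])
    v=cv2.GaussianBlur(g[r-6:r+6].mean(0).reshape(1,-1),(0,0),.8).ravel()[285:352];print("nub row",r,[(a,b) for a,b in [(285+i,round(float(np.gradient(v)[i]),1)) for i in range(len(v))] if abs(b)>1.5])
E
python3 -c "
from gap import *
report('w15')"
```

```text
time_s: 22.25
position: [0.6087, 0.001, 0.0384]
tcp_rot: [[0.996, -0.086, -0.01], [-0.086, -0.996, -0.001], [-0.01, 0.002, -1.0]]
force: [-7.2, -0.3, 10.9]
opening: 0.693
grasp_force: 29.6
TCP board mm [606.3858  52.9905  38.3539] F board [-7.1306 -0.8853 10.9454]
pitch -0.58
[(116, np.float64(685.3)), (119, np.float64(683.9)), (151, np.float64(668.0)), (175, np.float64(655.4)), (197, np.float64(649.3))]
[(116, np.float64(685.3)), (119, np.float64(683.9)), (151, np.float64(668.0)), (172, np.float64(656.9)), (193, np.float64(645.4))]
nub row 145 [(308, -3.4), (309, -9.8), (310, -6.7), (311, 8.1), (312, 12.8), (313, 5.3), (325, -4.1), (326, -6.6), (328, 5.3), (329, 1.9)]
```

```bash
cat >> gap.py <<'E'
def yaw(n,img=None,r0=160,r1=212):
    g=cv2.imread(f'pics/{n}.png',0).astype(np.float32);ci=L(n);out=[]
    for c in range(268,368,4):
        e=[x for x in edges(g[r0:r1,c],r0) if x[1]>5]   # dark front -> bright top
        if e:
            k=e[-1][0];h=cv2.GaussianBlur(g[:,c].reshape(-1,1),(0,0),.8).ravel();d=np.gradient(h)[k-1:k+2];sub=k+(d[0]-d[2])/(2*(d[0]-2*d[1]+d[2]));out.append((pix2plane(ci,[(c,sub)],.062)@B)[0])
    o=np.array(out);f=cv2.fitLine(o[:,:2].astype(np.float32),cv2.DIST_HUBER,0,.001,.001).ravel();a=np.degrees(np.arctan2(-f[0],f[1]));a=(a+90)%180-90
    print(n,"front edge yaw vs board deg",round(a,2),"front xb mm",round(f[2]*1e3,2),len(o))
E
python3 -c "
from gap import *
yaw('w8');yaw('w13',r0=192);yaw('w15')"
```

```text
w8 front edge yaw vs board deg 0.35 front xb mm 644.8 25
w13 front edge yaw vs board deg 0.33 front xb mm 668.37 25
w15 front edge yaw vs board deg 2.97 front xb mm 650.06 25
```

```bash
python3 -m jog '[[0.5,0.002,0.0004,-0.0007,0,0,1.4],[0.5,0.004,0.0004,-0.001,0,0,2.7],[0.5,0.008,0.0004,-0.001,0,0,2.7],[0.5,0.011,0.0004,-0.001,0,0,2.7],[0.5,0.011,0.0004,-0.001,0,0,2.7],[0.5,0.011,0.0004,-0.001,0,0,2.7]]'; python3 -c "
from gap import *
report('w16');yaw('w16')"
```

```text
time_s: 23.05
position: [0.6246, -0.0012, 0.0387]
tcp_rot: [[0.991, -0.134, 0.001], [-0.134, -0.991, -0.003], [0.001, 0.003, -1.0]]
force: [-0.5, 0.1, -0.5]
opening: 0.697
grasp_force: 29.6
TCP board mm [622.461   52.1132  38.7462] F board [-0.5414  0.0607 -0.5184]
pitch 0.06
[(145, np.float64(687.7)), (152, np.float64(684.1)), (181, np.float64(668.7)), (196, np.float64(666.1))]
[(142, np.float64(687.6)), (149, np.float64(684.0)), (178, np.float64(668.6)), (193, np.float64(660.3))]
nub row 178 [(302, -3.5), (303, -6.3), (304, 2.6), (305, 15.6), (306, 13.6), (307, 4.1), (318, -4.7), (319, -10.2), (320, -10.7), (321, -4.9)]
w16 front edge yaw vs board deg 0.19 front xb mm 665.97 25
```

```bash
cat >> gap.py <<'E'
def lat(n,xr=(.673,.682),xbx=(.630,.645)):
    g=cv2.imread(f'pics/{n}.png',0).astype(np.float32);ci=L(n);s=bot.read_state();y0=(s['position']@B)[1]
    def scan(xs,z,half,win):
        r=[]
        for xb in np.linspace(*xs,8):
            ys=np.arange(y0-half-win,y0+half+win,.0001);q=proj(ci,np.c_[np.full_like(ys,xb),ys,np.full_like(ys,z)]@B.T).astype(np.float32)
            v=cv2.remap(g,q[:,0].copy(),q[:,1].copy(),1).ravel();r.append(v)
        d=abs(np.gradient(cv2.GaussianBlur(np.mean(r,0).reshape(1,-1),(0,0),4).ravel()))
        a=ys<y0;return ys[a][d[a].argmax()]*1e3,ys[~a][d[~a].argmax()]*1e3
    nb=scan(xr,.053,.004,.003);bx=scan(xbx,.062,.030,.006)
    print(n,"nub",np.round(nb,2),np.mean(nb).round(2),"box",np.round(bx,2),np.mean(bx).round(2),"move +yb mm",round(np.mean(nb)-np.mean(bx),2))
E
python3 -c "
from gap import *
lat('w16')"
```

```text
w16 nub [47.51 55.11] 51.31 box [21.51 80.81] 51.16 move +yb mm 0.15
```

```bash
python3 -m jog '[[0.5,0.001,-0.0002,0.0003,0,0,0],[0.5,0.002,-0.0003,0.0003,0,0,0],[0.5,0.003,-0.0003,0.0003,0,0,0],[0.5,0.003,-0.0003,0.0003,0,0,0]]'; python3 -c "
from gap import *
report('w17');yaw('w17',r0=190);lat('w17')"
```

```text
time_s: 23.6
position: [0.6266, -0.0012, 0.0384]
tcp_rot: [[0.991, -0.134, -0.002], [-0.134, -0.991, -0.002], [-0.001, 0.003, -1.0]]
force: [-2.8, -0.1, 1.4]
opening: 0.692
grasp_force: 29.6
TCP board mm [624.4505  52.3675  38.4236] F board [-2.7829 -0.3511  1.4338]
pitch -0.07
[(148, np.float64(688.2)), (156, np.float64(684.1)), (185, np.float64(668.6)), (196, np.float64(668.2))]
[(145, np.float64(688.1)), (153, np.float64(684.0)), (182, np.float64(668.5)), (193, np.float64(662.4))]
nub row 182 [(303, -4.2), (304, -5.3), (305, 7.9), (306, 19.4), (307, 12.0), (308, 2.2), (316, -1.6), (319, -6.6), (320, -15.0), (321, -12.3), (322, -2.7)]
w17 front edge yaw vs board deg 0.22 front xb mm 668.29 25
w17 nub [47.58 55.08] 51.33 box [21.78 80.78] 51.28 move +yb mm 0.05
```

```bash
python3 -m jog '[[0.5,0.0005,0,0,0,0,0],[0.5,0.001,0,0,0,0,0],[0.5,0.0015,0,0,0,0,0],[0.5,0.0015,0,0,0,0,0]]'; python3 -c "
from gap import *
report('w18');yaw('w18',r0=190);lat('w18')"
```

```text
time_s: 24.15
position: [0.6267, -0.0012, 0.0384]
tcp_rot: [[0.991, -0.134, -0.005], [-0.134, -0.991, -0.002], [-0.004, 0.003, -1.0]]
force: [-6.0, -0.1, 3.9]
opening: 0.694
grasp_force: 29.5
TCP board mm [624.4797  52.379   38.3625] F board [-6.0164 -0.6509  3.9238]
pitch -0.25
[(148, np.float64(688.3)), (156, np.float64(684.2)), (185, np.float64(668.7)), (196, np.float64(668.4))]
[(145, np.float64(688.2)), (153, np.float64(684.1)), (182, np.float64(668.7)), (193, np.float64(662.5))]
nub row 182 [(303, -5.2), (304, -6.3), (305, 7.4), (306, 19.2), (307, 11.9), (308, 2.2), (319, -5.9), (320, -13.7), (321, -11.5), (322, -2.7)]
w18 front edge yaw vs board deg 0.18 front xb mm 668.35 25
w18 nub [47.48 55.08] 51.28 box [21.78 80.78] 51.28 move +yb mm 0.0
```

```bash
python3 -m jog '[[0.5,-0.001,0,0,0,0,0],[1,-0.001,0,0,0,0,0],[1,-0.001,0,0,0,0,0],[1,-0.001,0,0,0,0,0],[1,-0.001,0,-0.03,0,0,0],[1,-0.001,0,-0.085,0,0,0],[1,-0.04,0.04,-0.085,0,0,-2.7],[1,-0.08,0.08,-0.085,0,0,-2.7],[1,-0.12,0.12,-0.085,0,0,-2.7],[1,-0.144,0.14,-0.085,0,0,-2.7],[1,-0.144,0.14,-0.085,0,0,-2.7],[1,-0.144,0.14,-0.085,0,0,-2.7]]'; python3 - <<'E'
from gap import *
p,g,ci=look("w19")
for t in("box_1",):
    print(t,[(round(r["p"],2),np.round(r["xyz"],4).tolist(),(np.array(r["xyz"])@B*1e3).round(1)) for r in models.tip_of("wrist",t)])
yaw("w19",r0=100,r1=235)
ts=models.outline_of("wrist","box_1")
for m in ts:
    c=max(cv2.findContours(m["mask"].astype(np.uint8),0,2)[0],key=cv2.contourArea);print(m["p"],cv2.minAreaRect(c))
E
```

```text
time_s: 25.7
position: [0.4685, -0.1211, 0.1243]
tcp_rot: [[0.996, -0.087, 0.001], [-0.087, -0.996, -0.003], [0.002, 0.003, -1.0]]
force: [-0.2, -0.2, -0.1]
opening: 0.997
grasp_force: 0.0
TCP board mm [477.1654 -80.6858 124.2548] F board [-0.1833 -0.2513 -0.1321]
box_1 [(0.83, [0.4657, -0.1202, 0.0107], array([474.3, -80. ,  10.7])), (0.59, [0.6379, 0.0976, 0.0135], array([627.2, 151.7,  13.5]))]
w19 front edge yaw vs board deg 29.55 front xb mm 502.67 19
0.93 ((132.0, 39.5), (79.0, 128.0), 90.0)
0.74 ((42.5, 39.5), (79.0, 85.0), 90.0)
0.72 ((319.5126953125, 211.6589813232422), (107.69593048095703, 78.90790557861328), 85.42607879638672)
0.67 ((495.7352600097656, 99.058837890625), (80.6981430053711, 148.48892211914062), 77.47119140625)
0.52 ((608.5, 19.0), (38.0, 61.0), 90.0)
```

```bash
python3 -m jog '[[1,-0.002,0,0.04,0,0,-4],[1,-0.002,0,0.075,0,0,-4],[1,-0.002,0,0.086,0,0,-4],[1,-0.002,0,0.086,0,0,-4],[0.5,-0.002,0,0.086,0,0,-4],[0.5,-0.002,0,0.086,0,0,-4],[0.5,-0.002,0,0.086,0,0,-4],[0.5,-0.002,0,0.086,0,0,-4]]'; python3 -c "
from gap import *
p,g,ci=look('w20');yaw('w20',r0=165,r1=225)"
```

```text
time_s: 26.85
position: [0.4655, -0.1214, 0.0386]
tcp_rot: [[1.0, -0.016, 0.001], [-0.016, -1.0, -0.004], [0.001, 0.004, -1.0]]
force: [-1.1, -1.4, 5.6]
opening: 0.687
grasp_force: 29.9
TCP board mm [474.1988 -81.2097  38.6261] F board [-0.9443 -1.4644  5.5532]
w20 front edge yaw vs board deg 5.2 front xb mm 516.67 25
```

```bash
python3 -m jog '[[0.5,0.01,-0.002,0,0,0,1],[0.5,0.03,-0.006,0,0,0,2],[0.5,0.055,-0.012,0,0,0,3],[0.5,0.08,-0.017,0,0,0,4],[0.5,0.105,-0.022,0,0,0,5],[0.5,0.125,-0.027,0,0,0,5],[0.5,0.135,-0.029,0,0,0,5],[0.5,0.1365,-0.0292,0,0,0,5],[0.5,0.1365,-0.0292,-0.001,0,0,5],[0.5,0.1365,-0.0292,-0.001,0,0,5]]'; python3 -c "
from gap import *
report('w21');yaw('w21');lat('w21',xbx=(.615,.63))"
```

```text
time_s: 28.15
position: [0.6001, -0.0933, 0.0385]
tcp_rot: [[0.995, -0.104, -0.005], [-0.104, -0.995, -0.001], [-0.005, 0.002, -1.0]]
force: [-4.0, -0.2, 4.3]
opening: 0.683
grasp_force: 30.0
TCP board mm [605.9032 -41.7024  38.5051] F board [-3.9812 -0.5904  4.2937]
pitch -0.29
[(116, np.float64(685.1)), (119, np.float64(683.6)), (151, np.float64(667.7)), (176, np.float64(654.5)), (198, np.float64(648.4))]
[(115, np.float64(684.9)), (118, np.float64(683.5)), (149, np.float64(668.1)), (176, np.float64(653.9)), (197, np.float64(648.3))]
nub row 144 [(307, -6.9), (308, -12.7), (310, 14.4), (311, 9.1), (322, -1.7), (323, -4.8), (324, -5.8), (326, 5.7), (327, 1.8)]
w21 front edge yaw vs board deg -0.63 front xb mm 648.17 25
w21 nub [-47.44 -39.94] -43.69 box [-72.34 -13.34] -42.84 move +yb mm -0.85
```

```bash
python3 -m jog '[[0.5,0.003,0.0008,0,0,0,-0.5],[0.5,0.008,0.001,0,0,0,-0.8],[0.5,0.013,0.001,0,0,0,-0.8],[0.5,0.015,0.001,0,0,0,-0.8],[0.5,0.015,0.001,0,0,0,-0.8],[0.5,0.015,0.001,0,0,0,-0.8]]'; python3 -c "
from gap import *
report('w22');yaw('w22',r0=180);lat('w22')"
```

```text
time_s: 28.95
position: [0.6154, -0.0958, 0.0385]
tcp_rot: [[0.996, -0.09, -0.004], [-0.09, -0.996, -0.001], [-0.004, 0.002, -1.0]]
force: [-4.6, 1.2, 5.4]
opening: 0.689
grasp_force: 30.0
TCP board mm [621.2883 -42.9236  38.5265] F board [-4.6665  0.838   5.4141]
pitch -0.24
[(142, np.float64(687.4)), (148, np.float64(684.4)), (178, np.float64(668.6)), (198, np.float64(663.5))]
[(142, np.float64(687.3)), (148, np.float64(684.2)), (177, np.float64(668.9)), (197, np.float64(663.9))]
nub row 175 [(306, -1.7), (307, -4.8), (308, -2.0), (309, 10.0), (310, 13.9), (311, 6.0), (322, -2.8), (323, -5.7), (324, -7.0), (325, -4.3)]
w22 front edge yaw vs board deg 0.19 front xb mm 663.57 25
w22 nub [-47.23 -39.93] -43.58 box [-73.33 -14.33] -43.83 move +yb mm 0.25
```

Nearly there: yaw is good, 0.25 mm off in y and a gap of about 4.8 mm.

```bash
python3 -m jog '[[0.5,0.001,-0.0002,-0.0003,0,0,0],[0.5,0.002,-0.0002,-0.0003,0,0,0],[0.5,0.003,-0.0002,-0.0003,0,0,0],[0.5,0.004,-0.0002,-0.0003,0,0,0],[0.5,0.005,-0.0002,-0.0003,0,0,0],[0.5,0.0055,-0.0002,-0.0003,0,0,0],[0.5,0.0055,-0.0002,-0.0003,0,0,0]]'; python3 -c "
from gap import *
report('w23');yaw('w23',r0=180);lat('w23')"
```

```text
time_s: 29.88
position: [0.6199, -0.0965, 0.0386]
tcp_rot: [[0.996, -0.09, -0.006], [-0.09, -0.996, -0.002], [-0.006, 0.002, -1.0]]
force: [-8.0, 0.6, 4.1]
opening: 0.685
grasp_force: 30.0
TCP board mm [625.8799 -43.173   38.6339] F board [-8.0053 -0.0964  4.0727]
pitch -0.35
[(149, np.float64(688.5)), (157, np.float64(684.4)), (186, np.float64(668.8)), (198, np.float64(668.2))]
[(149, np.float64(688.3)), (157, np.float64(684.2)), (186, np.float64(668.6)), (198, np.float64(668.0))]
nub row 184 [(306, -3.8), (307, -6.3), (308, 5.1), (309, 17.9), (310, 12.4), (311, 2.3), (319, -1.6), (322, -5.3), (323, -13.4), (324, -8.8)]
w23 front edge yaw vs board deg 0.01 front xb mm 668.08 25
w23 nub [-47.56 -39.86] -43.71 box [-73.66 -14.56] -44.11 move +yb mm 0.4
```

```bash
python3 -m jog '[[0.5,-0.003,-0.0004,0,0,0,-0.2],[0.5,-0.003,-0.0008,0,0,0,-0.2],[0.5,-0.001,-0.0006,0,0,0,-0.2],[0.5,0,-0.0006,0,0,0,-0.2],[0.5,0,-0.0006,0,0,0,-0.2]]'; python3 -c "
from gap import *
report('w24');yaw('w24',r0=180);lat('w24')"
```

```text
time_s: 30.55
position: [0.6199, -0.0963, 0.0387]
tcp_rot: [[0.996, -0.087, -0.007], [-0.087, -0.996, -0.002], [-0.007, 0.003, -1.0]]
force: [-7.0, -3.0, 3.4]
opening: 0.687
grasp_force: 29.9
TCP board mm [625.8136 -42.9996  38.7079] F board [-6.6804 -3.5391  3.3671]
pitch -0.37
[(149, np.float64(688.4)), (157, np.float64(684.3)), (186, np.float64(668.6)), (198, np.float64(668.0))]
[(149, np.float64(688.3)), (157, np.float64(684.2)), (186, np.float64(668.6)), (198, np.float64(668.0))]
nub row 184 [(307, -2.8), (308, -3.4), (309, 8.1), (310, 17.3), (311, 9.8), (320, -1.6), (323, -5.8), (324, -12.0), (325, -8.4)]
w24 front edge yaw vs board deg 0.2 front xb mm 667.96 25
w24 nub [-47.59 -39.89] -43.74 box [-73.49 -14.39] -43.94 move +yb mm 0.2
```

```bash
sed -i 's/def lat(n,xr=(.673,.682),xbx=(.630,.645)):/def lat(n,xr=(.673,.682),xbx=(.630,.645),y0=None):/; s/s=bot.read_state();y0=(s/s=bot.read_state();y0=y0 if y0 is not None else (s/' gap.py
python3 -m jog '[[0.5,-0.002,0.0004,0,0,0,0],[1,-0.002,0.0004,0,0,0,0],[1,-0.002,0.0004,0,0,0,0],[1,-0.002,0.0004,0,0,0,0],[1,-0.002,0.0004,-0.03,0,0,0],[1,-0.002,0.0004,-0.085,0,0,0],[1,-0.03,-0.05,-0.12,0,0,0],[1,-0.035,-0.095,-0.13,0,0,0],[1,-0.035,-0.095,-0.13,0,0,0],[1,-0.035,-0.095,-0.13,0,0,0]]'; python3 - <<'E'
from gap import *
from gap import edges
p,g,ci=look("w25");g=g.astype(np.float32)
for y in(.1468,.0518,-.0432):
    lat("w25",y0=y)
    # front-edge x and yaw of each box: scan along xb
    P=[]
    for yy in np.linspace(y-.022,y+.022,15):
        xs=np.arange(.655,.685,.0001);q=proj(ci,np.c_[xs,np.full_like(xs,yy),np.full_like(xs,.062)]@B.T).astype(np.float32)
        v=cv2.GaussianBlur(cv2.remap(g,q[:,0].copy(),q[:,1].copy(),1).reshape(1,-1),(0,0),5).ravel();P.append((yy,xs[abs(np.gradient(v)).argmax()]))
    P=np.array(P);k=np.polyfit(P[:,0],P[:,1],1);print("front xb",(np.polyval(k,y)*1e3).round(2),"slope deg",np.degrees(k[0]).round(2),np.std(P[:,1]-np.polyval(k,P[:,0])).round(5))
print([(round(r["p"],2),(np.array(r["xyz"])@B*1e3).round(1)) for r in models.tip_of("wrist","box_1")])
E
```

```text
time_s: 31.85
position: [0.5962, 0.0016, 0.1688]
tcp_rot: [[0.996, -0.086, -0.0], [-0.086, -0.996, -0.003], [0.0, 0.003, -1.0]]
force: [0.7, -0.9, 0.9]
opening: 0.999
grasp_force: 0.0
TCP board mm [593.926   52.5551 168.8137] F board [ 0.7227 -0.7975  0.8908]
w25 nub [142.7 149.8] 146.25 box [116.4 175.9] 146.15 move +yb mm 0.1
front xb 670.15 slope deg -2.51 0.0036
w25 nub [47.4 56.6] 52.0 box [21.7 81.3] 51.5 move +yb mm 0.5
front xb 669.04 slope deg 0.18 3e-05
w25 nub [-44.9 -39.1] -42.0 box [-73.2 -14.3] -43.75 move +yb mm 1.75
front xb 669.88 slope deg 2.77 0.00358
[(0.97, array([625.1, 148.9,  14.1])), (0.7, array([625.2,  55.3,  10.9])), (0.67, array([ 569.9, -216.7,    1.1])), (0.65, array([623.3, -43.6,   8.8]))]
```

```bash
python3 - <<'E'
from gap import *
g=cv2.imread("pics/w25.png",0).astype(np.float32);ci=L("w25")
for y in(.1462,.0515,-.0437):
  for nm,z,lo,hi,ax in(("front",.062,.658,.676,0),("sideL",.062,.026,.034,1),("sideR",.062,-.034,-.026,1)):
    P=[]
    for t in (np.linspace(y-.022,y+.022,15) if ax==0 else np.linspace(.630,.662,15)):
        u=np.arange(lo,hi,.0001)+(0 if ax==0 else y);W=np.c_[u,np.full_like(u,t)] if ax==0 else np.c_[np.full_like(u,t),u]
        q=proj(ci,np.c_[W,np.full_like(u,z)]@B.T).astype(np.float32);v=np.gradient(cv2.GaussianBlur(cv2.remap(g,q[:,0].copy(),q[:,1].copy(),1).reshape(1,-1),(0,0),5).ravel())
        P.append((t,u[v.argmin() if ax==0 else abs(v).argmax()]))
    P=np.array(P);k=np.polyfit(P[:,0],P[:,1],1);print(nm,np.round(np.median(P[:,1])*1e3,2),"deg",np.degrees(k[0]).round(2),"sd mm",(1e3*np.std(P[:,1]-np.polyval(k,P[:,0]))).round(2))
print(rows([.62,.165,.13],down(85)))
E
```

```text
front 667.7 deg -0.36 sd mm 0.14
sideL 176.0 deg 0.24 sd mm 0.14
sideR 116.5 deg 0.31 sd mm 0.17
front 667.6 deg 0.03 sd mm 0.05
sideL 81.4 deg 0.11 sd mm 0.11
sideR 21.7 deg 0.07 sd mm 0.09
front 667.4 deg -0.62 sd mm 0.14
sideL -14.3 deg 0.23 sd mm 0.08
sideR -73.2 deg 0.26 sd mm 0.12
(array([ 0.0095, -0.1658,  0.0377]), array([  0.07,   0.19, -90.04]))
```

```bash
python3 -m jog '[[1,-0.01,-0.05,0,0,0,-10],[1,0.0,-0.1,0.01,0,0,-20],[1,0.01,-0.15,0.03,0,0,-30],[1,0.01,-0.161,0.039,0,0,-40],[1,0.01,-0.161,0.039,0,0,-50],[1,0.01,-0.161,0.039,0,0,-60],[1,0.01,-0.161,0.039,0,0,-70],[1,0.01,-0.161,0.039,0,0,-80],[1,0.01,-0.161,0.039,0,0,-90],[1,0.01,-0.161,0.039,0,0,-90],[1,0.01,-0.161,0.039,0,0,-90]]'; python3 - <<'E'
from gap import *
p,g,ci=look("w26")
print(proj(ci,[B@[.675,.2492,.041],B@[.675,.2442,.041]]),proj(L("w6"),[B@[.675,.2492,.041],B@[.675,.2442,.041]]))
E
```

```text
time_s: 33.33
position: [0.6199, 0.1604, 0.1288]
tcp_rot: [[0.09, 0.996, -0.002], [0.996, -0.09, -0.003], [-0.003, -0.001, -1.0]]
force: [-0.0, 0.0, -0.2]
opening: 1.006
grasp_force: 0.0
TCP board mm [603.9137 212.7866 128.801 ] F board [-0.0283  0.0389 -0.1756]
[[401.0859 162.6513]
 [400.6036 168.4212]] [[399.8299 167.6146]
 [399.338  173.3618]]
```

```bash
python3 - <<'E'
from pm import *
measure("pics/w26.png",L("w26"),351,108,(129,152),(161,176))
viewer.capture("top")
for t in("jar","brush","bundle","box_1"): print(t,[(round(r["p"],2),np.round(r["xyz"],3).tolist()) for r in models.tip_of("top",t)])
E
```

```text
mark 23 board-x [675.02 675.12 675.03 674.88 674.95 674.69 674.78 674.82 674.9  674.82
 674.92 674.94 675.   674.95 675.04 674.89 674.95 674.71 674.78 674.84
 674.89 674.82 674.85]
ptr 15 board-x [675.41 675.34 675.22 675.29 675.25 675.34 675.16 675.27 675.36 675.45
 675.47 675.54 675.26 675.35 675.2 ]
diff mm -0.44594121720475943
jar [(0.72, [0.566, 0.437, -0.002])]
brush [(0.71, [0.381, -0.398, -0.001]), (0.17, [0.619, -0.098, 0.012])]
bundle [(0.75, [0.66, -0.421, -0.001]), (0.66, [0.659, -0.099, 0.008])]
box_1 [(0.75, [0.636, 0.095, 0.015]), (0.74, [0.619, -0.097, 0.012]), (0.72, [0.624, 0.0, 0.012]), (0.65, [0.381, -0.397, -0.002]), (0.6, [0.548, -0.266, 0.0])]
```

```bash
python3 -c "
from rig import workorder
print(workorder.hand_in())"
```

```text
the job is handed in; nothing more can be done
None
```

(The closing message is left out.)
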